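# Drive the stuck spacers out of the microscope tube blocks

### The arm

A 7-joint arm with a two-finger parallel gripper is mounted at the origin on the work surface. World frame = base frame: x ahead of the robot, y to its left, z up, the work surface at z = 0. Lengths are in m, angles in rad, forces in N, time in s.
With the tool pointing down it reaches from about 0.4 to 0.925 m from the base axis. Payload 4.1 kg.
Tool frame: the origin (TCP) lies between the finger pads; the fingertips stand 8 mm ahead of it and the grasp point (between the pads) lies 11 mm behind it; z points along the fingers, y is the direction in which the jaws open and shut (so a half turn about z gives the same grasp; the last joint's range is limited). The gripper opens to 85 mm and grips with 20 to 120 N. Pads are 22 mm wide; open, the fingers measure 114 mm over their backs; the gripper's body (76 mm by 85 mm) begins 54 mm behind the grasp point. The pads swing forward as they close: fully open they stand 13 mm farther back than shut.
Start: joints at [-1.422, 0.398, 0.045, 1.537, -0.019, 1.207, -0.051], TCP at [0.159, 0.63, 0.239] pointing down, gripper open.
Joint ranges: [-2.82, 2.82], [-0.49, 2.23], [-1.37, 1.46], [0, 2.46], [-1.36, 4.5], [0.23, 2], [-2.94, 2.94]. Speed limits (rad/s): [2.57, 2.57, 3.14, 3.14, 3.14, 3.14, 3.14].

### API

Orientations are given as a unit quaternion [x, y, z, w].
In Python, from station import robot gives the robot as it stands.
- The arm moves only by the tool arm_command, never from a script. Its argument "steps" is a list that holds one entry, the list of rows, each a list of 7 numbers: the closure in counts, from 0 (fully open) to 255 (shut), then the shift along the tool's x, y, z in cm, then the turn, a rotation vector about the tool's x, y, z in units of 6 degrees (1.0 is 6 degrees). In form: [[[grip, x, y, z, ax, ay, az], ...]]. A call has exactly 5 rows; each row shifts and turns the commanded pose from where the row before left it, along the tool's axes as they then stand; what a row does not reach is not made up. A row lasts 1/12 s, in which the tool goes at most 41.7 mm and 7.16 degrees, less where a joint would pass 70% of its speed; a pose out of reach is approached as far as the arm can. A call is refused whole if a number of a shift passes 4.17 or a number of a turn 1, either way. A call with a gripper value outside its range is refused whole. The fingers move at their own pace and stop on an object; "grip_force" is the grip in N (left out, the last holds). Time passes only in rows, so rows that do not move let the fingers close, or fill a call up. It gives the time, the measured TCP pose, the force and the opening at its end, in the units of the state.
- robot.read_state(): the state, without advancing time (a new reading comes with each control period).
- robot.grab_frame(name): name is "scene" or "top" or "wrist"; returns a dict with "color" (480x640x3 uint8, red, green, blue), "fx", "fy", "cx", "cy" (pixels), "R" (3x3) and "t" (3): a world point X has camera coordinates R X + t; the wrist camera has in their place "mount" (4x4, takes a point from camera to tool coordinates, whose origin is the TCP and whose axes are the flange's). Camera axes: x right, y down, z forward; pixel columns grow to the right and rows downward; lengths in m; the calibration is good to about 2 mm. A picture is of the moment at which its call begins: read the wrist's pose just before it. There is no depth.
- robot.finish_job(): hands the job in, once; it reports no verdict.
Trained networks look in a picture, given as the dict that the camera call returned (one of the last four; its "shot" number tells which), for a name from the list of things; names that differ only in an ending like _2 or _b are one class to them, and where a whole thing is asked for, a point or a joint stands for the part that bears it (a point fixed in the world has none). Each returns a list of dicts, best first, with "conf" (0 to 1); they miss things now and then, are a little off and sometimes report something else, mostly with a low value. They report only what shows in the picture. A call takes as long as a camera call. They do not tell look-alikes from the thing itself.
- robot.spot_in(name, picture): "position" ([x, y, z] in m, in world coordinates, good to about 4 mm: the middle of the surface that is visible of it).
- robot.masks_of(name, picture): "pixels" (480x640 bool, what is visible of it).
The state is a dict: "t": time; "qpos": joint angles; "qvel": joint speeds; "joint_torque": joint torques, N m; "eef_pos": TCP position; "tcp_rot": TCP orientation; "force": force on the tool from outside, world axes, zero at the start; "wrist_torque": the same for the moment, N m; "gripper_width": opening from 0.0 (shut) to 1.0 (fully open).
Only numpy, scipy, OpenCV 4.12 (cv2) and the standard library are available. Lean on these libraries where they do the work, as an engineer would, in place of code of your own. Each camera call takes 0.05 s, during which the arm holds its last target.

### The job

Some of the microscope tube blocks have a brass spacer stuck in the bore: stand each of those in a bay of its own in the push-out jig, bore pointing at the gap between the stop posts, and turn the air cock fully on so that the jaws clamp them. With the cock on, push every stuck spacer out with the drift, from the robot's side, so that it drops into the catch tray. Then lay the drift back on its rubber mat and turn the cock fully off, leaving all the blocks standing upright; do not shift the other things on the bench.

Things in the scene. Friction and masses are not known exactly. Their poses are not given: they have to be found in the camera images.
- jig: Grey push-out jig fixed to the bench. Origin: centre of the underside; x points away from the robot (drive direction), y along the row of three bays. Base x -57 to 43, y -145 to 145 mm; its top (bay floor) is 30 mm above the bench. At the far end of each bay two stop posts, 46 mm high above the floor, near faces at x = +31 mm, leave a 34 mm gap for the spacer; beyond is the catch tray.
- jaws (a joint): Slide of the three dark moving jaws, m: 0 apart, 0.0125 clamped; worked by the cock. Jaws are 16 mm high above the bay floor. The fixed jaw's face is 25 mm to +y of the bay point; the moving jaw's face is 37.5 mm to -y when apart and comes to 25 mm, shoving the block against the fixed jaw. The bar that joins them lies at jig x -50 to -42, its top 11 mm above the floor.
- bay1 (a point): Bay 1 of the jig, on the bay floor, 30 mm above the bench: where the centre of a block's underside is when it is clamped (to lower a block in, aim 6 mm to the -y side of it, half-way between the open jaws). Neighbouring bays are 92 mm apart along the jig's y. Its axes are the jig's.
- bay2 (a point): Bay 2 of the jig, on the bay floor, 30 mm above the bench: where the centre of a block's underside is when it is clamped (to lower a block in, aim 6 mm to the -y side of it, half-way between the open jaws). Neighbouring bays are 92 mm apart along the jig's y. Its axes are the jig's.
- bay3 (a point): Bay 3 of the jig, on the bay floor, 30 mm above the bench: where the centre of a block's underside is when it is clamped (to lower a block in, aim 6 mm to the -y side of it, half-way between the open jaws). Neighbouring bays are 92 mm apart along the jig's y. Its axes are the jig's.
- tray (a point): Centre of the floor of the steel catch tray, which is part of the jig: inside 97 mm (x) by 284 mm (y), walls 30 mm above the bench, open at the top, floor 4 mm above the bench. Its axes are the jig's.
- cock (a joint): Lever of the brass air cock, rad: 0 = off (lever across the pipe, pointing to the -x side of cock_axis's frame; jaws apart), 1.57 = on (lever along the pipe, pointing to +y; jaws clamped). Turns on a vertical axis, clockwise seen from above to go on; hard stops at both ends; stays where it is left; needs about 0.2 Nm.
- cock_axis (a point): On the cock's vertical turning axis, at the height of the middle of the lever's grip (66 mm above the bench). Its axes are those of the fixed cock base (a 90 x 110 mm plate); the pipe runs along its y.
- cock_grip (a point): Middle of the black grip of the cock's lever, 75 mm from the turning axis; the grip is 60 mm long (along this point's x), 16 mm wide and 24 mm high. Its axes turn with the lever; -x points outward along it.
- mat: Black rubber mat, 130 mm (x) by 270 mm (y), 6 mm thick, fixed to the bench; origin at the centre of its underside. The drift's place.
- drift: Drift: square handle 80 mm long, 28 x 28 mm, grey steel, with a steel rod 16 mm in diameter and 110 mm long from one end. Origin at the centre of the handle, on the axis; x points along the axis towards the rod's free end, which is 150 mm from the origin. It weighs about 0.45 kg, balances about 18 mm from the origin towards the rod, and lies on a side of its handle.
- block1: Microscope tube block, cream-painted metal, 60 mm long (x), 50 mm wide (y), 60 mm high, about 0.35 kg, with a thin dark rail on its top (3 mm more). Origin: centre of the underside. A bore 26 mm across runs right through along x, its axis 32 mm above the underside; both ends are alike. The bore is either clear or has a brass spacer stuck in the middle.
- block2: Microscope tube block, cream-painted metal, 60 mm long (x), 50 mm wide (y), 60 mm high, about 0.35 kg, with a thin dark rail on its top (3 mm more). Origin: centre of the underside. A bore 26 mm across runs right through along x, its axis 32 mm above the underside; both ends are alike. The bore is either clear or has a brass spacer stuck in the middle.
- block3: Microscope tube block, cream-painted metal, 60 mm long (x), 50 mm wide (y), 60 mm high, about 0.35 kg, with a thin dark rail on its top (3 mm more). Origin: centre of the underside. A bore 26 mm across runs right through along x, its axis 32 mm above the underside; both ends are alike. The bore is either clear or has a brass spacer stuck in the middle.
- spacer1: Brass spacer, 26 mm in diameter, 40 mm long (along its x), origin at its centre; stuck by friction in the middle of the bore of block1, 10 mm in from either end: about 7 to 12 N pushes it along. It drops once the drift's end has gone right through and stands some 15 mm out of the far face of the block. Absent if the bore of block1 is clear.
- spacer2: Brass spacer, 26 mm in diameter, 40 mm long (along its x), origin at its centre; stuck by friction in the middle of the bore of block2, 10 mm in from either end: about 7 to 12 N pushes it along. It drops once the drift's end has gone right through and stands some 15 mm out of the far face of the block. Absent if the bore of block2 is clear.
- spacer3: Brass spacer, 26 mm in diameter, 40 mm long (along its x), origin at its centre; stuck by friction in the middle of the bore of block3, 10 mm in from either end: about 7 to 12 N pushes it along. It drops once the drift's end has gone right through and stands some 15 mm out of the far face of the block. Absent if the bore of block3 is clear.
- dish: Bystander: clear dish; not to be shifted.
- jar: Bystander: amber jar; not to be shifted.
- magnifier: Bystander: magnifying glass; not to be shifted.
- beaker: Bystander: glass beaker; not to be shifted.
- screwdriver: Bystander: screwdriver; not to be shifted.
Mind the look-alikes: they are no part of the job. What is shaped like the block3 but turquoise is not meant. Of the things that look like the part that bears cock, the smaller one is meant.

How it is judged:
On the way, in this order (a step that is already met when the one before it is completed fails the run):
1. every block that has a stuck spacer stands in line in a bay of the jig with the spacer still in it, and the cock is fully on (jaws clamped) (((horizontal distance between spacer1 and bay1 below 0.015 m and distance between spacer1 and bay1 below 0.04 m) or (horizontal distance between spacer1 and bay2 below 0.015 m and distance between spacer1 and bay2 below 0.04 m) or (horizontal distance between spacer1 and bay3 below 0.015 m and distance between spacer1 and bay3 below 0.04 m)) and angle between the x axis of each of spacer1, spacer2, spacer3 and the x axis of jig, either way round below 0.1 rad and x of spacer1 in the frame of block1 between -0.01 and 0.01 m and z of spacer1 in the frame of block1 below 0.04 m and ((horizontal distance between spacer2 and bay1 below 0.015 m and distance between spacer2 and bay1 below 0.04 m) or (horizontal distance between spacer2 and bay2 below 0.015 m and distance between spacer2 and bay2 below 0.04 m) or (horizontal distance between spacer2 and bay3 below 0.015 m and distance between spacer2 and bay3 below 0.04 m)) and x of spacer2 in the frame of block2 between -0.01 and 0.01 m and z of spacer2 in the frame of block2 below 0.04 m and ((horizontal distance between spacer3 and bay1 below 0.015 m and distance between spacer3 and bay1 below 0.04 m) or (horizontal distance between spacer3 and bay2 below 0.015 m and distance between spacer3 and bay2 below 0.04 m) or (horizontal distance between spacer3 and bay3 below 0.015 m and distance between spacer3 and bay3 below 0.04 m)) and x of spacer3 in the frame of block3 between -0.01 and 0.01 m and z of spacer3 in the frame of block3 below 0.04 m and value of joint cock above 1.45 rad), for 0.2 s.
2. with the cock still on, every spacer has been driven out and lies in the catch tray (x of spacer1 in the frame of tray between -0.052 and 0.052 m and y of spacer1 in the frame of tray between -0.145 and 0.145 m and z of each of spacer1, spacer2, spacer3 in the frame of tray below 0.03 m and linear speed of each of spacer1, spacer2, spacer3 below 0.05 m/s and x of spacer2 in the frame of tray between -0.052 and 0.052 m and y of spacer2 in the frame of tray between -0.145 and 0.145 m and x of spacer3 in the frame of tray between -0.052 and 0.052 m and y of spacer3 in the frame of tray between -0.145 and 0.145 m and value of joint cock above 1.35 rad), for 0.2 s.
3. the drift lies on its mat again and the cock is fully off (x of drift in the frame of mat between -0.075 and 0.075 m and y of drift in the frame of mat between -0.14 and 0.14 m and z of drift in the frame of mat below 0.03 m and linear speed of drift below 0.02 m/s and value of joint cock below 0.12 rad), for 0.2 s.
At the end, for the whole second after the job is handed in: Every spacer lies at rest in the catch tray; the drift lies on the mat (centre of its handle over the mat, give or take 10 mm); the cock is fully off (within 0.12 rad of its stop); all blocks stand upright (within 0.1 rad) on the bench or in the jig (all of step 3 and angle between each of block1, block2, block3's own z axis and vertical below 0.1 rad and height (world z) of each of block1, block2, block3 below 0.04 m and linear speed of each of block1, block2, block3 below 0.02 m/s and x of spacer1 in the frame of tray between -0.052 and 0.052 m and y of spacer1 in the frame of tray between -0.145 and 0.145 m and z of each of spacer1, spacer2, spacer3 in the frame of tray below 0.03 m and linear speed of each of spacer1, spacer2, spacer3 below 0.05 m/s and x of spacer2 in the frame of tray between -0.052 and 0.052 m and y of spacer2 in the frame of tray between -0.145 and 0.145 m and x of spacer3 in the frame of tray between -0.052 and 0.052 m and y of spacer3 in the frame of tray between -0.145 and 0.145 m); the robot touches nothing.
It fails at once if one of the bystanders is shifted by more than 30 mm (distance of any of dish, jar, magnifier, beaker, screwdriver from where it was at the start of the episode above 0.03 m).
Of spacer1, spacer2, spacer3 only 2 to 3 are there at a start; the rules pass over those that are not, and their reading is None.
At some moment in a run one of drift, block1, block2, block3 may be knocked a few centimetres aside while the robot is not near it.
It also fails if it takes over 210 s, if anything falls off the work surface, if the arm or the gripper's body presses on something with over 40 N, if the wrist force passes 120 N, or if a joint passes its speed limit or range.

## Working session

There is one attempt and no reset: what is moved stays moved. The work goes in short steps, Python scripts to look and compute and a tool call to move; the robot and the scene stay as the last step left them, time stands still between calls to the robot, and variables do not carry over. Pictures are saved under pics/ and viewed, and the job is handed in when it is done.

Besides the shell and the picture viewer there is one more tool, called after "Emit:" in YAML: its name, and indented under it one key for each argument. arm_command: Moves the arm, as the interface text tells. Its arguments: {"type":"object","properties":{"steps":{"type":"array"},"grip_force":{"type":"number"}},"required":["steps"]}

```bash
ls; mkdir -p pics
cat > h.py <<'E'
import numpy as np, cv2
from station import robot
from scipy.spatial.transform import Rotation as Rn
def save(f,n): cv2.imwrite('pics/'+n+'.png', f['color'][:,:,::-1])
def cam(f,s=None):
    K=np.array([[f['fx'],0,f['cx']],[0,f['fy'],f['cy']],[0,0,1]])
    if 'R' in f: return K,np.array(f['R']),np.array(f['t'])
    M=np.array(f['mount']); T=np.eye(4);T[:3,:3]=Rn.from_quat(s['tcp_rot']).as_matrix();T[:3,3]=s['eef_pos']
    C=np.linalg.inv(T@M); return K,C[:3,:3],C[:3,3]
def proj(f,X,s=None):
    K,R,t=cam(f,s); p=(R@np.atleast_2d(X).T).T+t; p=p@K.T; return p[:,:2]/p[:,2:]
def unproj(f,uv,z,s=None):
    K,R,t=cam(f,s); uv=np.atleast_2d(uv).astype(float)
    d=np.c_[uv,np.ones(len(uv))]@np.linalg.inv(K).T@R; c=-R.T@t
    return c+d*((z-c[2])/d[:,2])[:,None]
E
python3 - <<'E'
from h import *
s=robot.read_state(); print(s)
for n in ['scene','top']:
    f=robot.grab_frame(n); save(f,n+'0'); print(n,f['fx'],f['cx'],f['R'],f['t'])
E
```

```text
pics
{'t': 0.0, 'qpos': array([-1.42198225,  0.39919085,  0.04503277,  1.53791516, -0.01870744,
        1.20690255, -0.05065973]), 'qvel': array([ 0.00175564, -0.00179652, -0.00119489,  0.00051384,  0.00019867,
       -0.00015543, -0.0005052 ]), 'joint_torque': array([ 4.16642306e-04, -4.75105441e+01,  1.36528943e+00, -2.54229730e+01,
        1.18587411e-02,  9.07363632e-03, -2.18907968e-05]), 'eef_pos': array([0.15925557, 0.62953052, 0.23824853]), 'tcp_rot': array([ 1.23515692e-01,  9.92342118e-01, -9.95456821e-04, -5.84320634e-05]), 'force': array([0.63376588, 0.3694796 , 0.18905838]), 'wrist_torque': array([ 0.01142283, -0.04047354,  0.05132279]), 'gripper_width': 1.0026959170577354}
scene 570.6260532507715 314.18056921350825 [[ 0.41414459  0.9101581   0.00982259]
 [ 0.51922002 -0.22736699 -0.8238415 ]
 [-0.74759269  0.34628959 -0.56673512]] [-0.21164943 -0.16560325  2.00617899]
top 543.9667137774787 316.3312929627404 [[-0.02025858 -0.9997935  -0.00159836]
 [-0.98769229  0.02026132 -0.15509167]
 [ 0.15509203 -0.00156324 -0.98789879]] [0.04528955 0.44284483 1.40376949]
```

View pics/scene0.png

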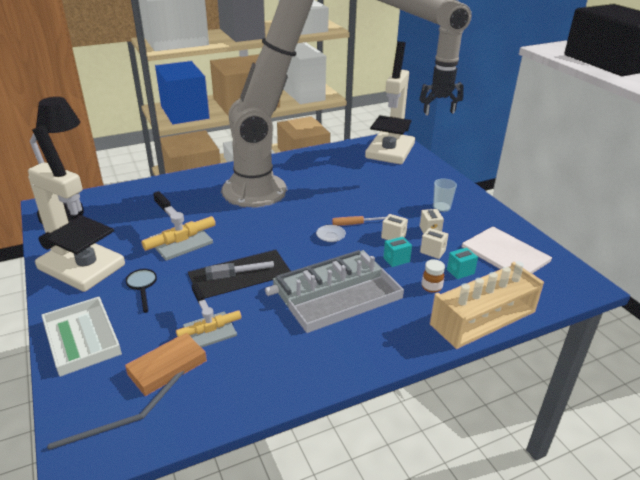

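View pics/top0.png

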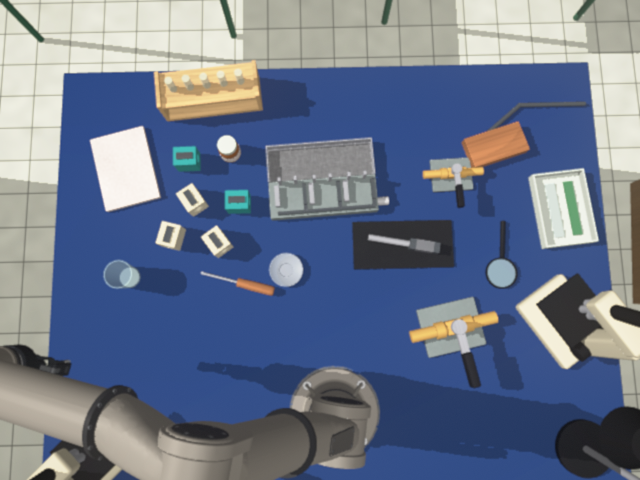

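Run:
```python
from h import *
fs=[robot.grab_frame(n) for n in ('top','scene')]
for n in ['jig','cock','mat','drift','block1','spacer1','dish','jar','magnifier','beaker','screwdriver']:
    for f,k in zip(fs,('top','scene')):
        r=robot.spot_in(n,f)
        print(n,k,[(np.round(d['position'],3).tolist(),round(d['conf'],2),proj(f,d['position'])[0].round().tolist()) for d in r])
a=cv2.resize(fs[0]['color'][120:280,140:300],(800,800),interpolation=cv2.INTER_CUBIC)[:600]
b=cv2.resize(fs[0]['color'][130:280,260:500],(800,500),interpolation=cv2.INTER_CUBIC)
cv2.imwrite('pics/ta.png',a[:,:,::-1]);cv2.imwrite('pics/tb.png',b[:,:,::-1])
c=cv2.resize(fs[1]['color'][180:300,340:500],(800,600),interpolation=cv2.INTER_CUBIC)
cv2.imwrite('pics/sc.png',c[:,:,::-1])
```

```text
jig top [([0.607, 0.013, 0.027], 0.98, [324.0, 181.0]), ([0.571, -0.342, 0.063], 0.49, [459.0, 188.0])]
jig scene [([0.619, 0.01, 0.022], 0.61, [334.0, 287.0])]
cock top [([0.146, -0.324, 0.097], 0.85, [466.0, 354.0]), ([0.327, 0.216, 0.023], 0.65, [249.0, 286.0])]
cock scene [([0.579, -0.337, 0.068], 0.74, [202.0, 299.0]), ([0.147, -0.322, 0.1], 0.66, [168.0, 204.0])]
mat top [([0.429, -0.186, 0.001], 0.71, [399.0, 246.0]), ([0.693, 0.263, 0.075], 0.47, [229.0, 146.0])]
mat scene []
drift top [([0.429, -0.222, 0.036], 0.63, [414.0, 244.0])]
drift scene [([0.437, -0.225, 0.03], 0.73, [229.0, 268.0]), ([0.377, 0.53, 0.068], 0.42, [445.0, 192.0])]
block1 top [([0.552, 0.361, 0.063], 0.96, [192.0, 200.0]), ([0.441, 0.294, 0.059], 0.85, [217.0, 242.0]), ([0.55, 0.238, 0.06], 0.78, [239.0, 201.0]), ([0.664, 0.381, 0.053], 0.69, [186.0, 160.0]), ([0.458, 0.417, 0.061], 0.66, [170.0, 236.0])]
block1 scene [([0.578, 0.231, 0.05], 0.89, [398.0, 251.0]), ([0.69, 0.371, 0.045], 0.79, [462.0, 262.0]), ([0.472, 0.408, 0.056], 0.72, [429.0, 218.0]), ([0.571, 0.355, 0.046], 0.63, [433.0, 241.0]), (
[... 400 characters left out ...]
1], 0.7, [330.0, 232.0])]
jar top [([0.69, 0.265, 0.074], 0.73, [228.0, 148.0]), ([0.44, 0.295, 0.059], 0.71, [217.0, 242.0]), ([0.33, 0.213, 0.024], 0.6, [250.0, 285.0])]
jar scene [([0.712, 0.262, 0.049], 0.69, [434.0, 276.0])]
magnifier top [([0.362, -0.457, 0.004], 0.64, [501.0, 268.0]), ([0.428, -0.223, 0.034], 0.46, [414.0, 244.0]), ([0.442, 0.297, 0.058], 0.44, [216.0, 242.0])]
magnifier scene [([0.365, -0.459, 0.008], 0.69, [140.0, 281.0])]
beaker top [([0.362, 0.553, 0.052], 0.81, [117.0, 274.0])]
beaker scene [([0.376, 0.531, 0.068], 0.74, [445.0, 192.0])]
screwdriver top [([0.329, 0.213, 0.026], 0.8, [250.0, 285.0])]
screwdriver scene [([0.335, 0.205, 0.018], 0.8, [350.0, 220.0])]
```

View pics/sc.png

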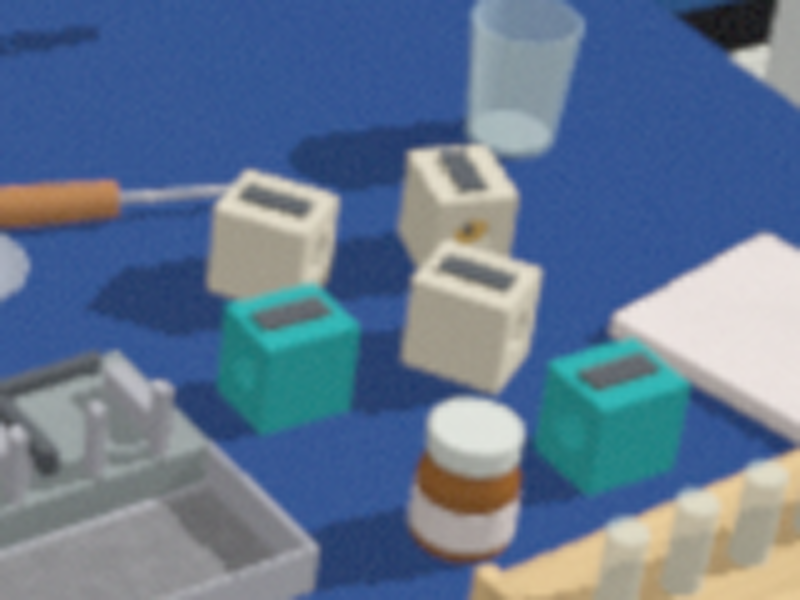

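View pics/tb.png

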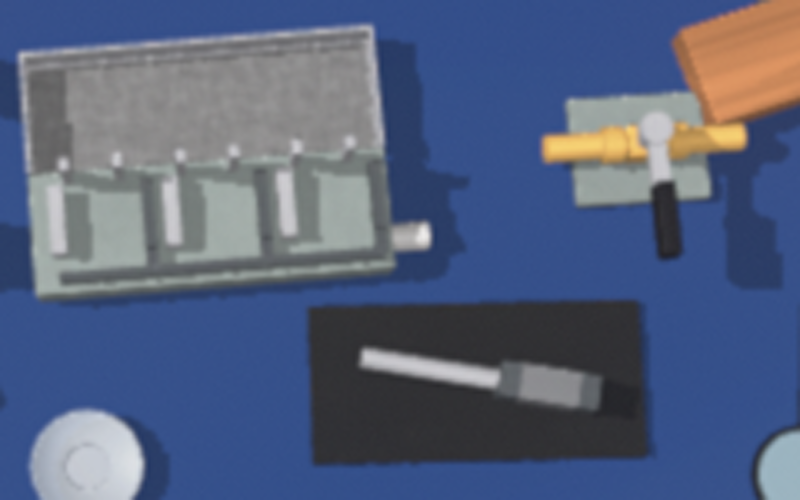

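Run:
```python
from h import *
s=robot.read_state()
f=robot.grab_frame('wrist'); save(f,'w0'); print(f['fx'],f['cx'],f['cy'],f['mount'])
print(Rn.from_quat(s['tcp_rot']).as_matrix())
```

```text
355.24003418008556 325.92090037321674 239.92434215567997 [[-1.32589214e-04 -9.52285030e-01 -3.05210097e-01  7.83698387e-02]
 [ 9.99999122e-01 -5.28567596e-04  1.21476293e-03  7.20791267e-05]
 [-1.31812472e-03 -3.05209668e-01  9.52284265e-01 -1.34038846e-01]
 [ 0.00000000e+00  0.00000000e+00  0.00000000e+00  1.00000000e+00]]
[[-9.69479174e-01  2.45173672e-01  3.41354069e-05]
 [ 2.45173674e-01  9.69479167e-01  1.16682435e-04]
 [-4.48610482e-06  1.21490294e-04 -9.99999993e-01]]
```

View pics/w0.png

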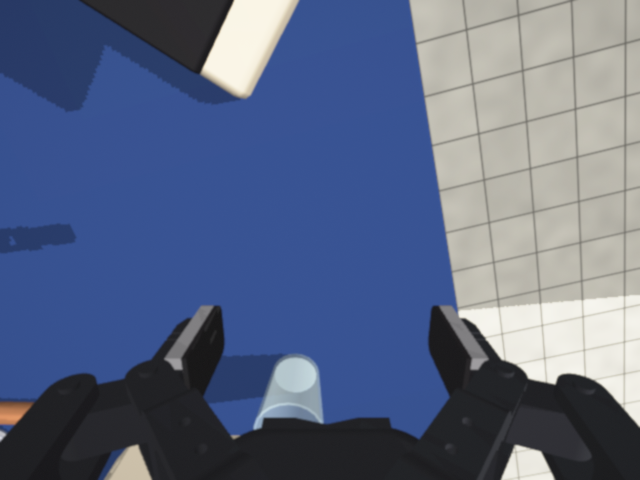

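View pics/ta.png

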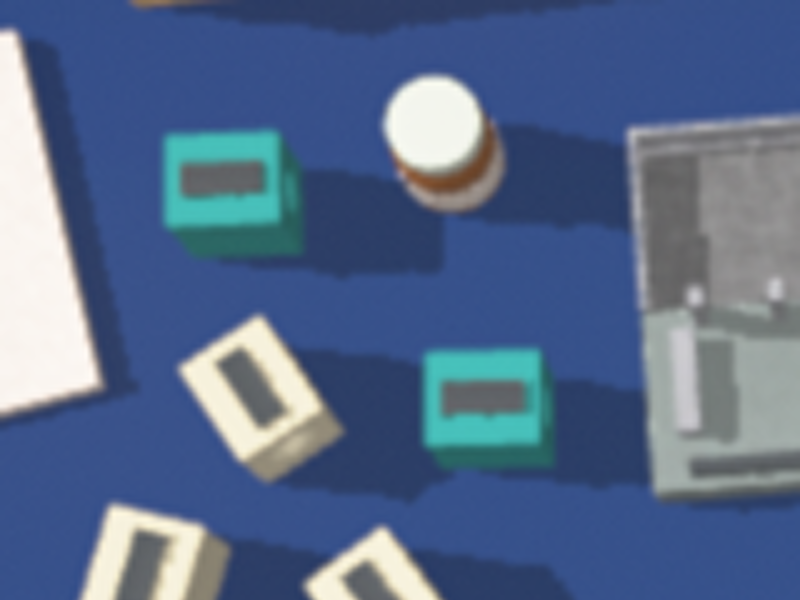

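```bash
cat >> h.py <<'E'
from scipy.linalg import fractional_matrix_power as fmp
def TT(p,R):
    T=np.eye(4);T[:3,:3]=R;T[:3,3]=p;return T
def down(yaw,tilt=0):
    """tool z down, tool x at azimuth yaw deg; tilt deg: tool z leans toward -x_tool azimuth"""
    a=np.radians(yaw);R=np.array([[np.cos(a),np.sin(a),0],[np.sin(a),-np.cos(a),0],[0,0,-1.]])
    return R@Rn.from_euler('y',-tilt,degrees=True).as_matrix()
def now():
    s=robot.read_state(); return TT(s['eef_pos'],Rn.from_quat(s['tcp_rot']).as_matrix())
def go(p,R,T0=None,nmin=5,cm=4.0):
    T0=now() if T0 is None else T0
    D=np.linalg.inv(T0)@TT(p,R)
    ang=np.degrees(Rn.from_matrix(D[:3,:3]).magnitude()); L=np.linalg.norm(D[:3,3])*100
    n=max(nmin,int(np.ceil(max(L/cm,ang/5.8)*1.02)/5+.999)*5 if False else int(np.ceil(max(L/cm,ang/5.8)/5.)*5))
    S=np.real(fmp(D,1/n)); r=np.r_[S[:3,3]*100,np.degrees(Rn.from_matrix(S[:3,:3]).as_rotvec())/6]
    r=np.round(r,2)+0.; S2=TT(r[:3]/100,Rn.from_rotvec(np.radians(r[3:]*6)).as_matrix())
    E=T0@np.linalg.matrix_power(S2,n)
    print('rows',n,'row',r.tolist(),'end',E[:3,3].round(4),'err mm',((E[:3,3]-p)*1000).round(1))
    return TT(p,R)
def st():
    s=robot.read_state();T=now()
    print('t',round(s['t'],2),'tcp',s['eef_pos'].round(4),'xaz',np.degrees(np.arctan2(T[1,0],T[0,0])).round(2),'z',T[:3,2].round(3),'F',np.round(s['force'],1),'w',round(s['gripper_width'],3),'q',s['qpos'].round(2))
E
python3 - <<'E'
from h import *
go([.397,.252,.246],down(215,27))
E
```

```text
rows 15 row [-1.23, -2.81, 0.13, -0.13, -0.28, -0.54] end [0.398  0.253  0.2456] err mm [ 1.   1.  -0.4]
```

Emit:
arm_command:
  steps:
    - [[0,-1.23,-2.81,0.13,-0.13,-0.28,-0.54],[0,-1.23,-2.81,0.13,-0.13,-0.28,-0.54],[0,-1.23,-2.81,0.13,-0.13,-0.28,-0.54],[0,-1.23,-2.81,0.13,-0.13,-0.28,-0.54],[0,-1.23,-2.81,0.13,-0.13,-0.28,-0.54]]

```text
t: 1.77
eef_pos: [0.2016, 0.482, 0.2334]
tcp_rot: [-0.02, 0.997, 0.025, 0.077]
force: [-0.4, -0.3, -0.5]
gripper_width: 0.996
```

Emit:
arm_command:
  steps:
    - [[0,-1.23,-2.81,0.13,-0.13,-0.28,-0.54],[0,-1.23,-2.81,0.13,-0.13,-0.28,-0.54],[0,-1.23,-2.81,0.13,-0.13,-0.28,-0.54],[0,-1.23,-2.81,0.13,-0.13,-0.28,-0.54],[0,-1.23,-2.81,0.13,-0.13,-0.28,-0.54]]

```text
t: 2.18
eef_pos: [0.2842, 0.3529, 0.2335]
tcp_rot: [-0.16, 0.974, 0.049, 0.152]
force: [0.9, 0.3, 0.2]
gripper_width: 0.998
```

Emit:
arm_command:
  steps:
    - [[0,-1.23,-2.81,0.13,-0.13,-0.28,-0.54],[0,-1.23,-2.81,0.13,-0.13,-0.28,-0.54],[0,-1.23,-2.81,0.13,-0.13,-0.28,-0.54],[0,-1.23,-2.81,0.13,-0.13,-0.28,-0.54],[0,-1.23,-2.81,0.13,-0.13,-0.28,-0.54]]

```text
t: 2.6
eef_pos: [0.3986, 0.2514, 0.2457]
tcp_rot: [-0.296, 0.926, 0.072, 0.223]
force: [0.0, 0.3, -0.3]
gripper_width: 1.002
```

Run:
```python
from h import *
st()
f=robot.grab_frame('wrist'); save(f,'w1')
```

```text
t 2.6 tcp [0.3986 0.2514 0.2457] xaz -144.52 z [ 0.37   0.265 -0.891] F [ 0.   0.3 -0.3] w 1.002 q [-1.23 -0.25  0.47  2.28  0.28  0.63  1.26]
```

View pics/w1.png

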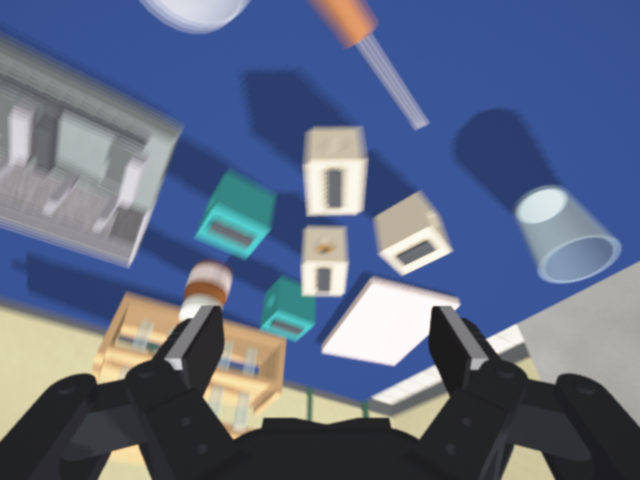

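Run:
```python
from h import *
f=robot.grab_frame('wrist')
a=cv2.resize(f['color'][110:300,270:470],(800,760),interpolation=cv2.INTER_CUBIC)[:600]
cv2.imwrite('pics/w2.png',a[:,:,::-1])
```

```text
(no output)
```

View pics/w2.png

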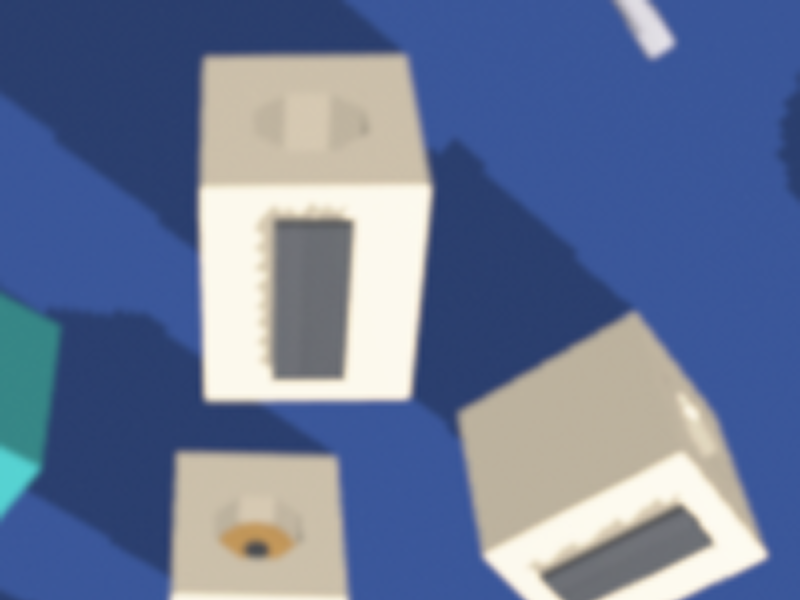

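```bash
cat >> h.py <<'E'
def tops(f,s=None,thr=225,z=.06,lo=(0.3,0.1),hi=(0.8,0.6),amin=150):
    g=f['color'].min(axis=2); m=(g>thr).astype(np.uint8)
    m=cv2.morphologyEx(m,cv2.MORPH_CLOSE,np.ones((3,3)))
    out=[]
    for c in cv2.findContours(m,cv2.RETR_EXTERNAL,cv2.CHAIN_APPROX_NONE)[0]:
        if cv2.contourArea(c)<amin: continue
        X=unproj(f,c[:,0]+0.0,z,s)[:,:2]
        (cx,cy),(w,h),a=cv2.minAreaRect((X*1000).astype(np.float32))
        if w<h: w,h,a=h,w,a+90
        out.append((round(cx/1000,4),round(cy/1000,4),round(w,1),round(h,1),round((a+90)%180-90,1),c[:,0].mean(0).round().tolist()))
    return out
E
python3 - <<'E'
from h import *
s=robot.read_state();f=robot.grab_frame('wrist')
for thr in (200,215): print(*tops(f,s,thr),sep='\n')
f=robot.grab_frame('top'); print('top')
print(*tops(f,None,200,amin=50),sep='\n')
E
```

```text
(0.7302, 0.6668, 149.5, 45.9, -0.0, [410.0, 385.0])
(0.5285, 0.6675, 69.3, 46.2, -0.6, [508.0, 337.0])
(0.6038, 0.5034, 183.0, 128.2, 14.3, [397.0, 320.0])
(0.5602, 0.369, 60.3, 49.5, 33.3, [332.0, 275.0])
(0.4636, 0.4244, 60.4, 50.7, -15.1, [424.0, 248.0])
(0.3474, 0.4783, 40.0, 39.7, -55.4, [550.0, 202.0])
(0.55, 0.143, 51.4, 11.4, 3.7, [138.0, 181.0])
(0.4451, 0.3009, 60.5, 50.0, 35.7, [344.0, 183.0])
(0.5551, 0.0563, 51.2, 10.3, 3.7, [28.0, 135.0])
(0.3443, 0.2817, 81.7, 3.9, 74.8, [403.0, 78.0])
(0.3836, 0.146, 56.9, 12.9, -55.2, [211.0, 10.0])
(0.73, 0.6672, 147.6, 45.3, 0.3, [410.0, 385.0])
(0.5288, 0.6673, 66.8, 45.9, -0.6, [508.0, 337.0])
(0.6043, 0.5037, 180.3, 127.3, 14.3, [397.0, 320.0])
(0.5597, 0.3685, 58.0, 49.5, 34.5, [332.0, 275.0])
(0.4636, 0.4243, 59.6, 49.6, -15.4, [424.0, 248.0])
(0.3434, 0.4797, 38.7, 30.1, 70.7, [553.0, 201.0])
(0.5503, 0.1428, 49.5, 9.5, 3.9, [138.0, 181.0])
(0.4451, 0.3009, 59.7, 49.2, 35.8, [344.0, 183.0])
(0.5593, 0.0562, 39.7, 8.1, 3.8, [29.0, 140.0])
(0.391, 0.1333, 26.2, 10.6, -55.2, [188.0, 6.0])
top
(-0.0997, 0.696, 75.4, 37.0, -87.6, [51.0, 466.0])
(-0.0043, 0.5492, 93.5, 28.5, 44.6, [112.0, 421.0])
(0.1714, -0.329, 41.1, 14.6, 13.6, [463.0, 343.0])
(0.2104, -0.7378, 160.5, 57.1, 34.2, [619.0, 322.0])
(0.2691, -0.5517, 139.4, 69.2, -55.9, [541.0, 299.0])
(0.3692, 0.0907, 52.8, 27.2, 12.2, [296.0, 267.0])
(0.4485, 0.3012, 52.0, 47.7, 35.5, [214.0, 237.0])
(0.4647, 0.4231, 58.3, 47.6, -15.2, [168.0, 234.0])
(0.5617, 0.3673, 56.9, 47.1, 33.4, [189.0, 197.0])
(0.5141, -0.6145, 194.2, 139.7, 5.8, [559.0, 208.0])
(0.7052, 0.2711, 45.7, 44.5, 88.8, [226.0, 144.0])
(0.6454, 0.5425, 201.9, 143.6, 14.4, [124.0, 168.0])
(0.8071, -0.5938, 505.8, 338.9, 82.1, [573.0, 84.0])
(0.8054, 0.6602, 651.9, 464.1, 73.2, [73.0, 82.0])
(1.045, -0.5418, 354.0, 122.8, 88.8, [524.0, 17.0])
(1.0737, 0.2495, 100.0, 39.1, 0.1, [237.0, 15.0])
(1.0432, 0.5539, 652.0, 173.0, 88.8, [132.0, 24.0])
```

Run:
```python
from h import *
T=go([.56,.3688,.14],down(214.3))
go([.56,.3688,.035],down(214.3),T0=T)
```

```text
rows 10 row [-1.67, 0.03, 1.55, 0.01, 0.45, 0.01] end [0.56   0.3688 0.1396] err mm [-0.   0.  -0.4]
rows 5 row [0.0, 0.0, 2.1, 0.0, 0.0, 0.0] end [0.56   0.3688 0.035 ] err mm [0. 0. 0.]
```

Emit:
arm_command:
  steps:
    - [[0,-1.67,0.03,1.55,0.01,0.45,0.01],[0,-1.67,0.03,1.55,0.01,0.45,0.01],[0,-1.67,0.03,1.55,0.01,0.45,0.01],[0,-1.67,0.03,1.55,0.01,0.45,0.01],[0,-1.67,0.03,1.55,0.01,0.45,0.01]]

```text
t: 3.22
eef_pos: [0.483, 0.3187, 0.2036]
tcp_rot: [-0.3, 0.947, 0.035, 0.111]
force: [0.5, -0.7, 1.3]
gripper_width: 1.004
```

Emit:
arm_command:
  steps:
    - [[0,-1.67,0.03,1.55,0.01,0.45,0.01],[0,-1.67,0.03,1.55,0.01,0.45,0.01],[0,-1.67,0.03,1.55,0.01,0.45,0.01],[0,-1.67,0.03,1.55,0.01,0.45,0.01],[0,-1.67,0.03,1.55,0.01,0.45,0.01]]

```text
t: 3.63
eef_pos: [0.5586, 0.3727, 0.1372]
tcp_rot: [-0.299, 0.954, -0.003, -0.002]
force: [-0.6, 0.2, 0.7]
gripper_width: 0.996
```

Run:
```python
from h import *
st()
s=robot.read_state();f=robot.grab_frame('wrist'); save(f,'w3')
print(*[t for t in tops(f,s,200)],sep='\n')
```

```text
t 3.63 tcp [0.5586 0.3727 0.1372] xaz -145.18 z [-0.001 -0.007 -1.   ] F [-0.6  0.2  0.7] w 0.996 q [-1.05  0.59  0.58  1.59 -0.35  1.07  1.8 ]
(0.5467, 0.5305, 52.9, 15.3, -75.9, [525.0, 362.0])
(0.7116, 0.2686, 51.7, 47.8, -57.4, [75.0, 345.0])
(0.5999, 0.478, 92.6, 58.5, 14.3, [403.0, 380.0])
(0.5619, 0.3689, 57.4, 48.4, 33.3, [318.0, 254.0])
(0.4663, 0.424, 56.9, 48.1, -15.1, [487.0, 180.0])
(0.457, 0.3085, 49.2, 40.3, -55.3, [335.0, 44.0])
```

View pics/w3.png

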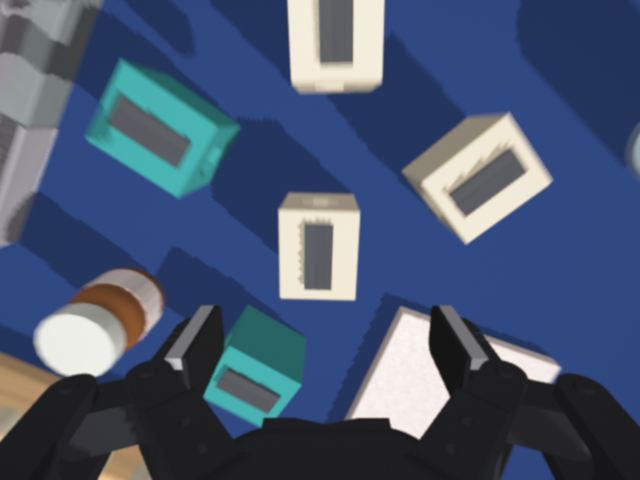

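Run:
```python
from h import *
st()
T=go([.561,.3688,.036],down(214.1))
```

```text
t 3.68 tcp [0.5605 0.3747 0.132 ] xaz -145.09 z [-0.002 -0.011 -1.   ] F [ 3.3  3.5 -1.8] w 1.001 q [-1.05  0.6   0.57  1.59 -0.35  1.06  1.8 ]
rows 5 row [0.05, -0.09, 1.92, -0.02, -0.01, 0.03] end [0.5607 0.369  0.0361] err mm [-0.3  0.2  0.1]
```

Emit:
arm_command:
  steps:
    - [[0,-0.02,-0.01,2.6,0,0,0],[0,-0.02,-0.01,2.6,0,0,0],[0,-0.02,-0.01,2.6,0,0,0],[0,-0.02,-0.01,2.5,0,0,0],[0,0,0,0,0,0,0]]

```text
t: 4.1
eef_pos: [0.555, 0.3691, 0.0297]
tcp_rot: [-0.299, 0.954, -0.004, -0.005]
force: [-0.9, 0.2, -1.0]
gripper_width: 1.002
```

Run:
```python
from h import *
st()
```

```text
t 4.1 tcp [0.555  0.3691 0.0297] xaz -145.22 z [-0.008 -0.011 -1.   ] F [-0.9  0.2 -1. ] w 1.002 q [-1.01  0.71  0.51  1.67 -0.42  0.89  1.85]
```

Emit:
arm_command:
  steps:
    - [[0,0,0,0,0,0,0],[0,0,0,0,0,0,0],[0,0,0,0,0,0,0],[0,0,0,0,0,0,0],[0,0,0,0,0,0,0]]

```text
t: 4.52
eef_pos: [0.5614, 0.3698, 0.0379]
tcp_rot: [-0.298, 0.955, -0.003, 0.002]
force: [-1.0, -0.7, 0.4]
gripper_width: 0.998
```

Run:
```python
from h import *
st()
```

```text
t 4.52 tcp [0.5614 0.3698 0.0379] xaz -145.35 z [ 0.005 -0.004 -1.   ] F [-1.  -0.7  0.4] w 0.998 q [-1.01  0.7   0.52  1.66 -0.42  0.89  1.85]
```

Emit:
arm_command:
  steps:
    - [[255,0,0,0,0,0,0],[255,0,0,0,0,0,0],[255,0,0,0,0,0,0],[255,0,0,0,0,0,0],[255,0,0,0,0,0,0]]
  grip_force: 60

```text
t: 4.93
eef_pos: [0.5614, 0.369, 0.037]
tcp_rot: [-0.298, 0.955, -0.003, 0.001]
force: [0.7, -0.0, 3.6]
gripper_width: 0.571
```

```bash
cat >> h.py <<'E'
import os
_go=go
def go(p,R,n=None,cm=3.8,T0=None,dry=False):
    T0=(np.load('cmd.npy') if os.path.exists('cmd.npy') else now()) if T0 is None else T0
    p=np.array(p,float)
    D=np.linalg.inv(T0)@TT(p,R)
    ang=np.degrees(Rn.from_matrix(D[:3,:3]).magnitude()); L=np.linalg.norm(D[:3,3])*100
    if n is None: n=int(max(1,np.ceil(max(L/cm,ang/5.8))))
    if ang<0.05: S=TT(D[:3,3]/n,np.eye(3))
    else: S=np.real(fmp(D,1/n))
    r=np.r_[S[:3,3]*100,np.degrees(Rn.from_matrix(S[:3,:3]).as_rotvec())/6]
    r=np.round(r,2)+0.; S2=TT(r[:3]/100,Rn.from_rotvec(np.radians(r[3:]*6)).as_matrix())
    E=T0@np.linalg.matrix_power(S2,n)
    print('rows',n,'row',r.tolist(),'end',E[:3,3].round(4),'err mm',((E[:3,3]-p)*1000).round(1))
    if not dry: np.save('cmd.npy',E)
    return E
def setcmd(T=None): np.save('cmd.npy',now() if T is None else T)
E
python3 - <<'E'
from h import *
st()
setcmd(TT([.5607,.3693,.0366],down(214.5)))
E=go([.5607,.3693,.20],down(214.5))
E=go([.42,.10,.40],down(183.8))
E
```

```text
t 4.93 tcp [0.5614 0.369  0.037 ] xaz -145.38 z [ 0.004 -0.006 -1.   ] F [ 0.7 -0.   3.6] w 0.571 q [-1.01  0.7   0.52  1.66 -0.42  0.89  1.85]
rows 5 row [0.0, 0.0, -3.27, 0.0, 0.0, 0.0] end [0.5607 0.3693 0.2001] err mm [0.  0.  0.1]
rows 10 row [2.29, -2.05, -2.0, 0.0, 0.0, 0.51] end [0.4207 0.0997 0.4001] err mm [ 0.7 -0.3  0.1]
```

Emit:
arm_command:
  steps:
    - [[255,0,0,-3.27,0,0,0],[255,0,0,-3.27,0,0,0],[255,0,0,-3.27,0,0,0],[255,0,0,-3.27,0,0,0],[255,0,0,-3.27,0,0,0]]

```text
t: 5.35
eef_pos: [0.5586, 0.3696, 0.1993]
tcp_rot: [-0.298, 0.955, -0.004, -0.001]
force: [0.0, 0.7, -5.6]
gripper_width: 0.576
```

Emit:
arm_command:
  steps:
    - [[255,2.29,-2.05,-2.0,0,0,0.51],[255,2.29,-2.05,-2.0,0,0,0.51],[255,2.29,-2.05,-2.0,0,0,0.51],[255,2.29,-2.05,-2.0,0,0,0.51],[255,2.29,-2.05,-2.0,0,0,0.51]]

```text
t: 5.77
eef_pos: [0.5067, 0.2243, 0.2995]
tcp_rot: [-0.166, 0.986, -0.004, -0.001]
force: [0.6, -0.0, -3.7]
gripper_width: 0.576
```

Emit:
arm_command:
  steps:
    - [[255,2.29,-2.05,-2.0,0,0,0.51],[255,2.29,-2.05,-2.0,0,0,0.51],[255,2.29,-2.05,-2.0,0,0,0.51],[255,2.29,-2.05,-2.0,0,0,0.51],[255,2.29,-2.05,-2.0,0,0,0.51]]

```text
t: 6.18
eef_pos: [0.4186, 0.0992, 0.4001]
tcp_rot: [-0.033, 0.999, -0.004, -0.0]
force: [-0.2, 1.2, -4.4]
gripper_width: 0.577
```

Emit:
arm_command:
  steps:
    - [[255,0,0,0,0,0,0],[255,0,0,0,0,0,0],[255,0,0,0,0,0,0],[255,0,0,0,0,0,0],[255,0,0,0,0,0,0]]

```text
t: 6.6
eef_pos: [0.4199, 0.102, 0.3997]
tcp_rot: [-0.036, 0.999, -0.004, 0.0]
force: [-0.6, 0.6, -4.7]
gripper_width: 0.576
```

Run:
```python
from h import *
st()
f=robot.grab_frame('wrist'); save(f,'w4')
```

```text
t 6.6 tcp [0.4199 0.102  0.3997] xaz -175.9 z [ 0.001 -0.009 -1.   ] F [-0.6  0.6 -4.7] w 0.576 q [-1.23 -0.16  0.77  1.77  0.12  1.49  1.17]
```

View pics/w4.png

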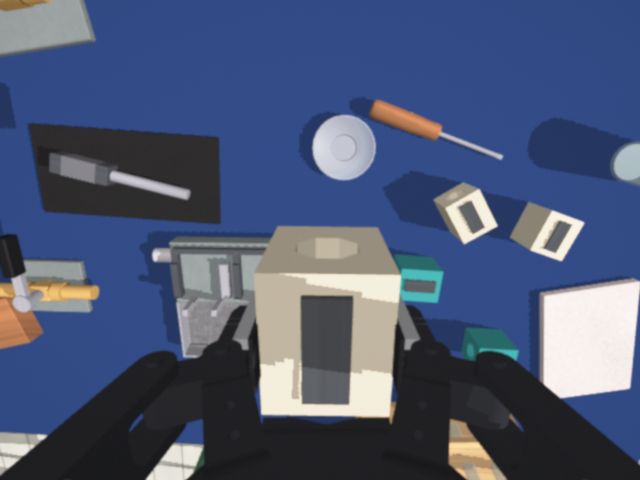

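Run:
```python
from h import *
E=go([.62,.01,.40],down(183.8),n=10)
```

```text
rows 10 row [-1.93, -1.03, 0.0, 0.0, 0.0, 0.0] end [0.6203 0.0101 0.4001] err mm [0.3 0.1 0.1]
```

Emit:
arm_command:
  steps:
    - [[255,-1.93,-1.03,0,0,0,0],[255,-1.93,-1.03,0,0,0,0],[255,-1.93,-1.03,0,0,0,0],[255,-1.93,-1.03,0,0,0,0],[255,-1.93,-1.03,0,0,0,0]]

```text
t: 7.07
eef_pos: [0.5212, 0.0574, 0.4008]
tcp_rot: [-0.036, 0.999, -0.004, 0.001]
force: [-0.3, -0.3, -3.8]
gripper_width: 0.576
```

Emit:
arm_command:
  steps:
    - [[255,-1.93,-1.03,0,0,0,0],[255,-1.93,-1.03,0,0,0,0],[255,-1.93,-1.03,0,0,0,0],[255,-1.93,-1.03,0,0,0,0],[255,-1.93,-1.03,0,0,0,0]]

```text
t: 7.48
eef_pos: [0.6215, 0.0131, 0.3999]
tcp_rot: [-0.036, 0.999, -0.004, -0.0]
force: [-0.3, -0.0, -4.0]
gripper_width: 0.579
```

Emit:
arm_command:
  steps:
    - [[255,0,0,0,0,0,0],[255,0,0,0,0,0,0],[255,0,0,0,0,0,0],[255,0,0,0,0,0,0],[255,0,0,0,0,0,0]]

```text
t: 7.9
eef_pos: [0.6197, 0.0132, 0.4021]
tcp_rot: [-0.036, 0.999, -0.003, 0.001]
force: [-0.4, -0.3, -4.3]
gripper_width: 0.575
```

Run:
```python
from h import *
st()
s=robot.read_state();f=robot.grab_frame('wrist'); save(f,'w5')
import pickle; pickle.dump((s,f),open('w5.pkl','wb'))
```

```text
t 7.9 tcp [0.6197 0.0132 0.4021] xaz -175.87 z [ 0.003 -0.005 -1.   ] F [-0.4 -0.3 -4.3] w 0.575 q [-0.77  0.4   0.98  1.37 -0.33  1.53  1.83]
```

View pics/w5.png

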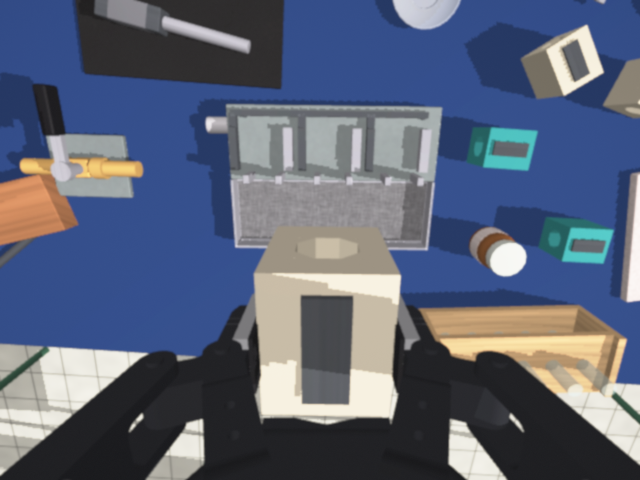

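Run:
```python
from h import *
import pickle; s,f=pickle.load(open('w5.pkl','rb'))
a=cv2.resize(f['color'][90:260,200:460],(780,510),interpolation=cv2.INTER_CUBIC)
cv2.imwrite('pics/w5z.png',a[:,:,::-1])
print(unproj(f,[[228,104],[441,107],[236,249],[430,249]],.03,s))
```

```text
[[ 0.52405603 -0.12583831  0.03      ]
 [ 0.50743782  0.1577401   0.03      ]
 [ 0.72880299 -0.11639622  0.03      ]
 [ 0.70735382  0.1755674   0.03      ]]
```

View pics/w5z.png

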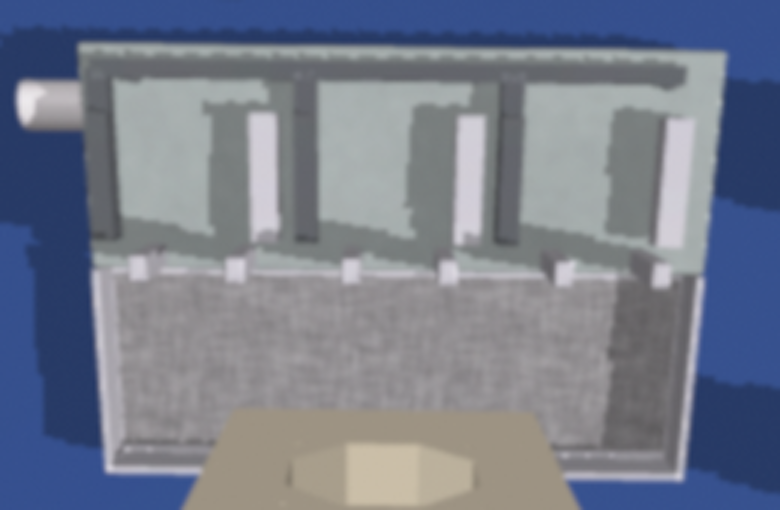

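Run:
```python
from h import *
import pickle; s,f=pickle.load(open('w5.pkl','rb'))
from scipy.optimize import least_squares
Z=lambda u,v:(200+u/3-.33,90+v/3-.33)
pts=[((-57,-145,30),Z(78,42)),((-57,145,30),Z(727,52)),((43,-145,30),Z(93,268)),((43,145,30),Z(703,275))]
J=np.array([p[0] for p in pts])/1000; U=np.array([p[1] for p in pts])
def W(q,J):
    c,sn=np.cos(q[2]),np.sin(q[2]); return np.c_[q[0]+c*J[:,0]-sn*J[:,1],q[1]+sn*J[:,0]+c*J[:,1],J[:,2]]
r=least_squares(lambda q:(proj(f,W(q,J),s)-U).ravel(),[.57,.01,.06])
print(r.x,np.degrees(r.x[2]),r.fun.reshape(-1,2).round(2))
np.save('jig.npy',r.x)
img=cv2.resize(f['color'][90:260,200:460],(780,510),interpolation=cv2.INTER_CUBIC)[:,:,::-1].copy()
D=[]
for b in (-92,0,92):
    D+=[(x,b+y,46) for x in(-30,30) for y in (25,-37.5)]+[(31,b+17,76),(31,b-17,76),(0,b,30)]
D+=[(-57,-145,30),(-57,145,30),(43,-145,30),(43,145,30),(-50,0,41),(-42,0,41)]
for u,v in proj(f,W(r.x,np.array(D)/1000.),s):
    cv2.circle(img,(int((u-200)*3+1),int((v-90)*3+1)),3,(0,0,255),-1)
cv2.imwrite('pics/w5o.png',img)
f2=robot.grab_frame('top'); 
img=cv2.resize(f2['color'][130:230,255:395],(784,560),interpolation=cv2.INTER_CUBIC)[:,:,::-1].copy()
for u,v in proj(f2,W(r.x,np.array(D)/1000.)):
    cv2.circle(img,(int((u-255)*5.6+2),int((v-130)*5.6+2)),3,(0,0,255),-1)
cv2.imwrite('pics/t5o.png',img)
```

```text
[0.57234011 0.01832272 0.05877488] 3.367552701861682 [[-0.63  0.02]
 [ 0.54 -0.3 ]
 [-0.4   0.02]
 [ 0.5   0.5 ]]
```

View pics/w5o.png

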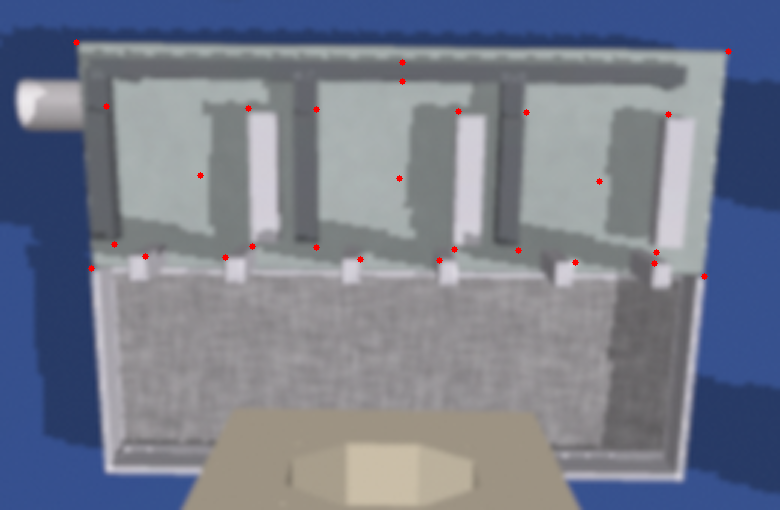

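View pics/t5o.png

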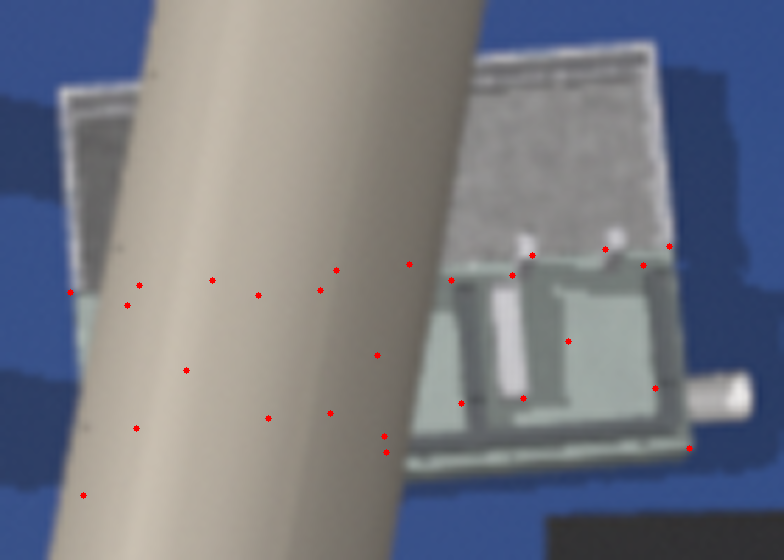

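Run:
```python
from h import *
q=np.load('jig.npy')
f2=robot.grab_frame('top'); im=cv2.imread('pics/top0.png')
def W(q,J):
    c,sn=np.cos(q[2]),np.sin(q[2]); return np.c_[q[0]+c*J[:,0]-sn*J[:,1],q[1]+sn*J[:,0]+c*J[:,1],J[:,2]]
D=[(-57,-145,30),(-57,145,30),(43,-145,30),(43,145,30)]
for b in (-92,0,92):
    D+=[(x,b+y,46) for x in(-30,30) for y in (25,-37.5)]+[(31,b+17,76),(31,b-17,76)]
img=cv2.resize(im[130:230,255:395],(784,560),interpolation=cv2.INTER_CUBIC)
for u,v in proj(f2,W(q,np.array(D)/1000.)):
    cv2.circle(img,(int((u-255)*5.6+2),int((v-130)*5.6+2)),3,(0,0,255),-1)
cv2.imwrite('pics/t5p.png',img)
```

```text
(no output)
```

View pics/t5p.png

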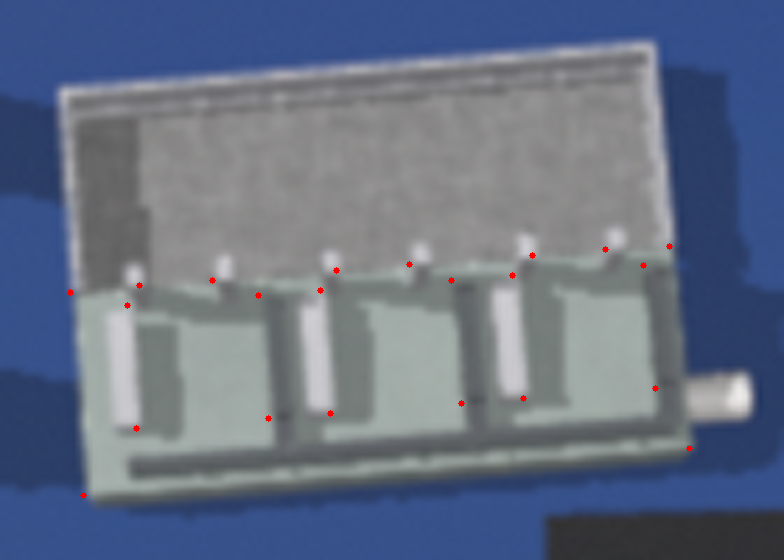

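```bash
cat >> h.py <<'E'
JIG=(.5715,.0175,np.radians(3.5))
def jw(x,y,z=0):
    c,sn=np.cos(JIG[2]),np.sin(JIG[2]); return np.array([JIG[0]+c*x-sn*y,JIG[1]+sn*x+c*y,z])
E
python3 - <<'E'
from h import *
st(); setcmd()
E=go(jw(-.003,.086,.16),down(183.5),n=9)
print(jw(-.003,.086))
E
```

```text
t 8.05 tcp [0.6198 0.0128 0.4024] xaz -175.9 z [ 0.003 -0.005 -1.   ] F [ 0.3  0.2 -5.9] w 0.576 q [-0.77  0.4   0.98  1.37 -0.33  1.53  1.83]
rows 9 row [0.56, 1.05, 2.69, -0.01, 0.0, 0.01] end [0.5638 0.1034 0.16  ] err mm [0.6 0.3 0. ]
[0.56325542 0.10315645 0.        ]
```

Emit:
arm_command:
  steps:
    - [[255,0.56,1.05,2.69,-0.01,0,0.01],[255,0.56,1.05,2.69,-0.01,0,0.01],[255,0.56,1.05,2.69,-0.01,0,0.01],[255,0.56,1.05,2.69,-0.01,0,0.01],[255,0.56,1.05,2.69,-0.01,0,0.01]]

```text
t: 8.47
eef_pos: [0.5884, 0.063, 0.2666]
tcp_rot: [-0.033, 0.999, 0.0, 0.002]
force: [1.6, 0.6, -5.7]
gripper_width: 0.577
```

Emit:
arm_command:
  steps:
    - [[255,0.56,1.05,2.69,-0.01,0,0.01],[255,0.56,1.05,2.69,-0.01,0,0.01],[255,0.56,1.05,2.69,-0.01,0,0.01],[255,0.56,1.05,2.69,-0.01,0,0.01],[255,0,0,0,0,0,0]]

```text
t: 8.88
eef_pos: [0.5586, 0.1063, 0.1546]
tcp_rot: [-0.033, 0.999, 0.002, -0.005]
force: [-1.9, 1.0, -6.4]
gripper_width: 0.576
```

Emit:
arm_command:
  steps:
    - [[255,0,0,0,0,0,0],[255,0,0,0,0,0,0],[255,0,0,0,0,0,0],[255,0,0,0,0,0,0],[255,0,0,0,0,0,0]]

```text
t: 9.3
eef_pos: [0.5654, 0.1021, 0.1612]
tcp_rot: [-0.03, 1.0, 0.002, 0.003]
force: [0.7, 0.2, -5.3]
gripper_width: 0.574
```

Run:
```python
from h import *
st(); s=robot.read_state();f=robot.grab_frame('wrist'); save(f,'w6')
D=[]
for b in (-92,0,92):
    D+=[(x,b+y,.046) for x in(-30,30) for y in (25,-37.5)]
D=np.array([jw(x/1000,y/1000,z) for x,y,z in D]); print(proj(f,D,s).round().tolist()[8:])
setcmd()
E=go(jw(-.003,.086,.069),down(183.5),n=4)
```

```text
t 9.3 tcp [0.5654 0.1021 0.1612] xaz -176.56 z [ 0.005  0.004 -1.   ] F [ 0.7  0.2 -5.3] w 0.574 q [-0.93  0.48  0.89  1.83 -0.43  1.04  1.77]
[[370.0, 198.0], [282.0, 198.0], [367.0, 276.0], [285.0, 276.0]]
rows 4 row [0.05, 0.02, 2.3, 0.01, 0.01, 0.0] end [0.5633 0.1031 0.0688] err mm [ 0.  -0.  -0.2]
```

View pics/w6.png

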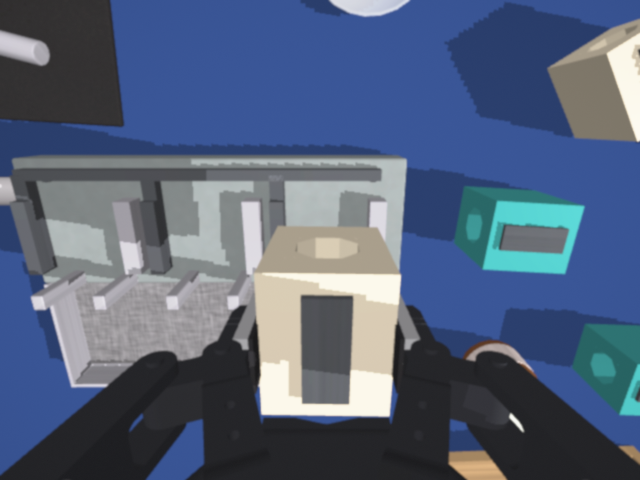

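Emit:
arm_command:
  steps:
    - [[255,0.05,0.02,2.5,0,0,0],[255,0.05,0.02,2.5,0,0,0],[255,0.05,0.02,1.6,0,0,0],[255,0.05,0.02,0.9,0,0,0],[255,0,0,0.5,0,0,0]]

```text
t: 9.77
eef_pos: [0.5618, 0.1035, 0.0788]
tcp_rot: [-0.031, 1.0, 0.001, 0.0]
force: [-0.2, 0.3, -5.7]
gripper_width: 0.578
```

Emit:
arm_command:
  steps:
    - [[255,0,0,0.3,0,0,0],[255,0,0,0.3,0,0,0],[255,0,0,0.3,0,0,0],[255,0,0,0.2,0,0,0],[255,0,0,0,0,0,0]]

```text
t: 10.18
eef_pos: [0.5625, 0.1038, 0.0688]
tcp_rot: [-0.031, 1.0, 0.002, 0.001]
force: [-0.4, 0.0, -5.2]
gripper_width: 0.576
```

Run:
```python
from h import *
st(); s=robot.read_state();f=robot.grab_frame('wrist'); save(f,'w7');st()
```

```text
t 10.18 tcp [0.5625 0.1038 0.0688] xaz -176.49 z [ 0.003  0.004 -1.   ] F [-0.4  0.  -5.2] w 0.576 q [-0.85  0.59  0.79  1.91 -0.55  0.87  1.85]
t 10.23 tcp [0.5625 0.1037 0.0689] xaz -176.49 z [ 0.003  0.004 -1.   ] F [-0.5 -0.1 -4.7] w 0.577 q [-0.85  0.59  0.79  1.91 -0.54  0.87  1.85]
```

View pics/w7.png

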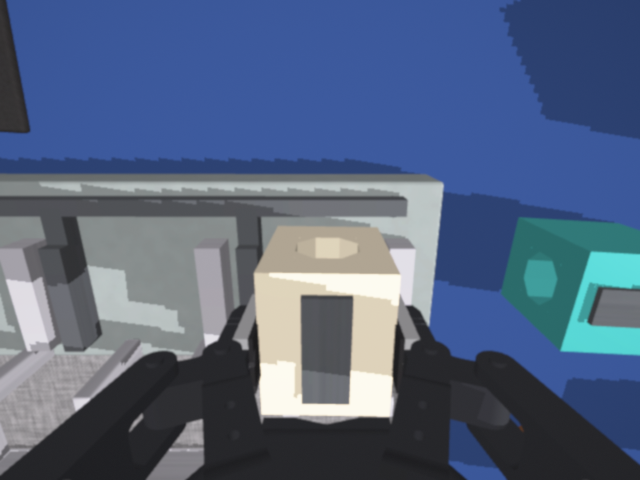

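Emit:
arm_command:
  steps:
    - [[255,0,0,0.1,0,0,0],[255,0,0,0.1,0,0,0],[255,0,0,0,0,0,0],[255,0,0,0,0,0,0],[255,0,0,0,0,0,0]]

```text
t: 10.65
eef_pos: [0.5628, 0.1038, 0.0672]
tcp_rot: [-0.031, 1.0, 0.002, 0.002]
force: [-0.2, 0.7, 0.6]
gripper_width: 0.576
```

Emit:
arm_command:
  steps:
    - [[40,0,0,0,0,0,0],[40,0,0,0,0,0,0],[40,0,0,0,0,0,0],[40,0,0,0,0,0,0],[40,0,0,0,0,0,0]]

```text
t: 11.07
eef_pos: [0.5626, 0.1037, 0.0669]
tcp_rot: [-0.031, 1.0, 0.002, 0.001]
force: [0.0, 0.1, -0.3]
gripper_width: 0.842
```

Run:
```python
from h import *
st(); setcmd()
T=now()
E=go(T[:3,3]+[0,0,.14],down(183.5),n=5)
E=go([.40,.36,.2],down(164.8))
E=go([.464,.4243,.14],down(164.8),n=3)
```

```text
t 11.07 tcp [0.5626 0.1037 0.0669] xaz -176.5 z [ 0.003  0.003 -1.   ] F [ 0.   0.1 -0.3] w 0.842 q [-0.85  0.59  0.79  1.91 -0.55  0.87  1.86]
rows 5 row [0.0, 0.01, -2.8, 0.01, 0.01, 0.0] end [0.5624 0.104  0.2069] err mm [-0.1  0.3  0. ]
rows 8 row [2.29, 3.04, 0.09, 0.0, 0.0, 0.39] end [0.4004 0.3602 0.1995] err mm [ 0.4  0.2 -0.5]
rows 3 row [-1.49, 2.62, 1.98, -0.01, 0.0, 0.0] end [0.4641 0.4243 0.1399] err mm [ 0.1 -0.  -0.1]
```

Run:
```python
from h import *
E=go([.464,.4243,.15],down(164.8),n=9,T0=TT([.5624,.104,.2069],down(183.5)))
```

```text
rows 9 row [1.39, 3.47, 0.63, 0.0, 0.0, 0.35] end [0.4649 0.4244 0.1502] err mm [0.9 0.1 0.2]
```

Emit:
arm_command:
  steps:
    - [[40,0,0.01,-2.8,0.01,0.01,0],[40,0,0.01,-2.8,0.01,0.01,0],[0,0,0.01,-2.8,0.01,0.01,0],[0,0,0.01,-2.8,0.01,0.01,0],[0,0,0.01,-2.8,0.01,0.01,0]]

```text
t: 11.48
eef_pos: [0.5621, 0.1038, 0.2081]
tcp_rot: [-0.03, 1.0, -0.001, -0.001]
force: [-0.1, 0.4, -0.6]
gripper_width: 0.999
```

Emit:
arm_command:
  steps:
    - [[0,1.39,3.47,0.63,0,0,0.35],[0,1.39,3.47,0.63,0,0,0.35],[0,1.39,3.47,0.63,0,0,0.35],[0,1.39,3.47,0.63,0,0,0.35],[0,1.39,3.47,0.63,0,0,0.35]]

```text
t: 11.9
eef_pos: [0.4939, 0.2796, 0.175]
tcp_rot: [0.062, 0.998, -0.001, -0.001]
force: [-0.1, 0.3, 0.1]
gripper_width: 1.0
```

Emit:
arm_command:
  steps:
    - [[0,1.39,3.47,0.63,0,0,0.35],[0,1.39,3.47,0.63,0,0,0.35],[0,1.39,3.47,0.63,0,0,0.35],[0,1.39,3.47,0.63,0,0,0.35],[0,0,0,0,0,0,0]]

```text
t: 12.32
eef_pos: [0.4598, 0.4346, 0.1471]
tcp_rot: [0.128, 0.992, 0.0, -0.003]
force: [-0.7, 0.5, -0.9]
gripper_width: 1.001
```

Emit:
arm_command:
  steps:
    - [[0,0,0,0,0,0,0],[0,0,0,0,0,0,0],[0,0,0,0,0,0,0],[0,0,0,0,0,0,0],[0,0,0,0,0,0,0]]

```text
t: 12.73
eef_pos: [0.4653, 0.423, 0.1501]
tcp_rot: [0.135, 0.991, -0.001, -0.001]
force: [-0.0, -0.7, -0.1]
gripper_width: 1.001
```

Run:
```python
from h import *
st(); s=robot.read_state();f=robot.grab_frame('wrist'); save(f,'w8')
print(*[t for t in tops(f,s,200)],sep='\n')
f=robot.grab_frame('top'); save(f,'top8'); print(*[t for t in tops(f,None,200,amin=50)],sep='\n')
```

```text
t 12.73 tcp [0.4653 0.423  0.1501] xaz 164.47 z [-0.002 -0.002 -1.   ] F [-0.  -0.7 -0.1] w 1.001 q [-1.44  0.62  0.92  1.7  -0.54  1.1   0.95]
(0.6923, 0.5336, 36.7, 33.5, -24.4, [523.0, 464.0])
(0.5755, 0.471, 70.3, 18.4, 3.0, [428.0, 361.0])
(0.4688, 0.304, 26.6, 18.2, -54.3, [164.0, 302.0])
(0.5951, 0.5571, 146.6, 81.6, 14.3, [552.0, 335.0])
(0.4242, 0.3015, 63.1, 32.3, 79.8, [133.0, 246.0])
(0.4642, 0.424, 59.1, 49.1, -15.3, [327.0, 245.0])
(0.3663, 0.5199, 39.8, 6.8, 17.4, [441.0, 44.0])
(-0.0997, 0.696, 75.4, 37.0, -87.6, [51.0, 466.0])
(0.2105, -0.7378, 160.5, 57.4, 34.5, [619.0, 322.0])
(0.2206, -0.5849, 187.5, 139.5, 34.4, [548.0, 319.0])
(0.3704, 0.091, 55.3, 27.2, 12.2, [295.0, 267.0])
(0.4261, 0.2993, 57.9, 28.7, 79.3, [216.0, 246.0])
(0.4493, 0.4273, 47.9, 25.8, 75.8, [166.0, 241.0])
(0.5702, 0.1113, 61.8, 59.8, -86.6, [287.0, 192.0])
(0.5141, -0.6145, 194.2, 139.7, 5.8, [559.0, 209.0])
(0.7052, 0.2722, 48.1, 44.5, 88.8, [226.0, 144.0])
(0.6454, 0.5423, 202.0, 143.3, 14.4, [127.0, 161.0])
(0.8071, -0.5938, 505.8, 338.9, 82.1, [574.0, 84.0])
(0.8056, 0.6604, 651.9, 464.7, 73.1, [75.0, 83.0])
(1.045, -0.5418, 354.0, 122.8, 88.8, [524.0, 17.0])
(1.0737, 0.2495, 100.0, 39.1, 0.1, [237.0, 15.0])
(1.0432, 0.5539, 652.0, 173.0, 88.8, [132.0, 24.0])
```

View pics/w8.png

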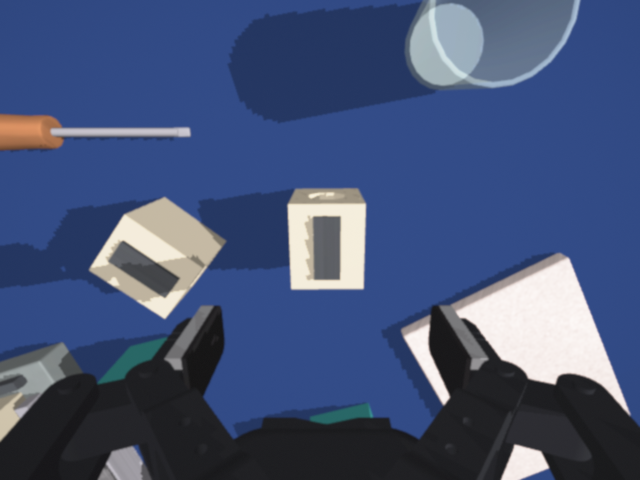

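View pics/top8.png

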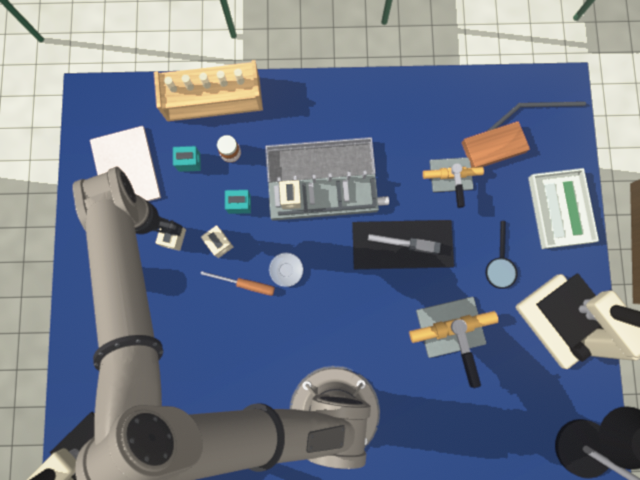

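Emit:
arm_command:
  steps:
    - [[0,0.04,0.02,2.8,0,0,0],[0,0.04,0.02,2.8,0,0,0],[0,0.04,0.02,2.7,0,0,0],[0,0.04,0,2.0,0,0,0],[0,0,0,1.0,0,0,0]]

```text
t: 13.25
eef_pos: [0.4613, 0.424, 0.0339]
tcp_rot: [0.134, 0.991, -0.003, -0.003]
force: [0.7, 0.5, -0.2]
gripper_width: 0.996
```

Emit:
arm_command:
  steps:
    - [[0,0,0,0,0,0,0],[0,0,0,0,0,0,0],[0,0,0,0,0,0,0],[255,0,0,0,0,0,0],[255,0,0,0,0,0,0]]

```text
t: 13.67
eef_pos: [0.4637, 0.4257, 0.038]
tcp_rot: [0.134, 0.991, -0.0, -0.0]
force: [-0.3, -0.3, 0.0]
gripper_width: 0.746
```

Emit:
arm_command:
  steps:
    - [[255,0,0,0,0,0,0],[255,0,0,0,0,0,0],[255,0,0,0,0,0,0],[255,0,0,0,0,0,0],[255,0,0,0,0,0,0]]

```text
t: 14.08
eef_pos: [0.4634, 0.4251, 0.0377]
tcp_rot: [0.134, 0.991, -0.001, -0.001]
force: [-1.7, -2.2, 5.8]
gripper_width: 0.575
```

Run:
```python
from h import *
st(); setcmd(); T=now()
E=go(T[:3,3]+[0,0,.13],down(164.6),n=5)
print(jw(-.003,-.006))
E=go(jw(-.003,-.006,.18),down(183.5))
E=go(jw(-.003,-.098,.18),down(183.5),T0=TT([.4634,.4235,.1675],down(164.6)))
```

```text
t 14.08 tcp [0.4634 0.4251 0.0377] xaz 164.6 z [-0.002 -0.001 -1.   ] F [-1.7 -2.2  5.8] w 0.575 q [-1.37  0.74  0.81  1.78 -0.66  0.92  1.03]
rows 5 row [0.0, 0.0, -2.6, 0.0, 0.0, 0.0] end [0.4636 0.4253 0.1677] err mm [ 0.3  0.2 -0. ]
[0.56887189 0.01132805 0.        ]
rows 12 row [-1.28, -3.34, -0.1, 0.0, 0.0, -0.26] end [0.5681 0.0109 0.1801] err mm [-0.7 -0.4  0.1]
rows 14 row [-1.21, -3.5, -0.09, 0.0, 0.0, -0.23] end [ 0.5763 -0.08    0.1801] err mm [1.8 0.5 0.1]
```

Emit:
arm_command:
  steps:
    - [[255,0,0,-2.6,0,0,0],[255,0,0,-2.6,0,0,0],[255,0,0,-2.6,0,0,0],[255,0,0,-2.6,0,0,0],[255,0,0,-2.6,0,0,0]]

```text
t: 14.5
eef_pos: [0.462, 0.4248, 0.1664]
tcp_rot: [0.134, 0.991, -0.002, -0.002]
force: [0.4, 0.8, -4.9]
gripper_width: 0.57
```

Emit:
arm_command:
  steps:
    - [[255,-1.21,-3.5,-0.09,0,0,-0.23],[255,-1.21,-3.5,-0.09,0,0,-0.23],[255,-1.21,-3.5,-0.09,0,0,-0.23],[255,-1.21,-3.5,-0.09,0,0,-0.23],[255,-1.21,-3.5,-0.09,0,0,-0.23]]

```text
t: 14.92
eef_pos: [0.4825, 0.2396, 0.1704]
tcp_rot: [0.073, 0.997, -0.002, -0.002]
force: [-0.1, 1.1, -4.8]
gripper_width: 0.573
```

Emit:
arm_command:
  steps:
    - [[255,-1.21,-3.5,-0.09,0,0,-0.23],[255,-1.21,-3.5,-0.09,0,0,-0.23],[255,-1.21,-3.5,-0.09,0,0,-0.23],[255,-1.21,-3.5,-0.09,0,0,-0.23],[255,-1.21,-3.5,-0.09,0,0,-0.23]]

```text
t: 15.33
eef_pos: [0.5254, 0.0599, 0.1753]
tcp_rot: [0.013, 1.0, -0.001, -0.002]
force: [0.9, 0.8, -5.5]
gripper_width: 0.575
```

Emit:
arm_command:
  steps:
    - [[255,-1.21,-3.5,-0.09,0,0,-0.23],[255,-1.21,-3.5,-0.09,0,0,-0.23],[255,-1.21,-3.5,-0.09,0,0,-0.23],[255,-1.21,-3.5,-0.09,0,0,-0.23],[255,0,0,0,0,0,0]]

```text
t: 15.75
eef_pos: [0.5766, -0.0896, 0.1806]
tcp_rot: [-0.028, 1.0, -0.005, 0.0]
force: [-0.1, -2.6, -4.6]
gripper_width: 0.572
```

Emit:
arm_command:
  steps:
    - [[255,0,0,0,0,0,0],[255,0,0,0,0,0,0],[255,0,0,0,0,0,0],[255,0,0,0,0,0,0],[255,0,0,0,0,0,0]]

```text
t: 16.17
eef_pos: [0.5761, -0.0764, 0.1796]
tcp_rot: [-0.036, 0.999, -0.001, -0.002]
force: [0.0, 0.5, -5.2]
gripper_width: 0.576
```

Run:
```python
from h import *
st(); s=robot.read_state();f=robot.grab_frame('wrist'); save(f,'w9')
D=[]
for b in (-92,0,92):
    D+=[(x,b+y,.046) for x in(-30,30) for y in (25,-37.5)]
D=np.array([jw(x/1000,y/1000,z) for x,y,z in D]); print(proj(f,D,s).round().tolist()[:4])
setcmd()
E=go(jw(-.003,-.098,.069),down(183.5),n=5)
```

```text
t 16.17 tcp [ 0.5761 -0.0764  0.1796] xaz -175.93 z [-0.003 -0.001 -1.   ] F [ 0.   0.5 -5.2] w 0.576 q [-0.62  0.48  0.91  1.79 -0.42  1.09  2.08]
[[361.0, 195.0], [279.0, 194.0], [358.0, 268.0], [281.0, 268.0]]
rows 5 row [0.03, -0.07, 2.22, 0.0, -0.01, 0.02] end [ 0.5748 -0.0804  0.0688] err mm [ 0.3  0.1 -0.2]
```

View pics/w9.png

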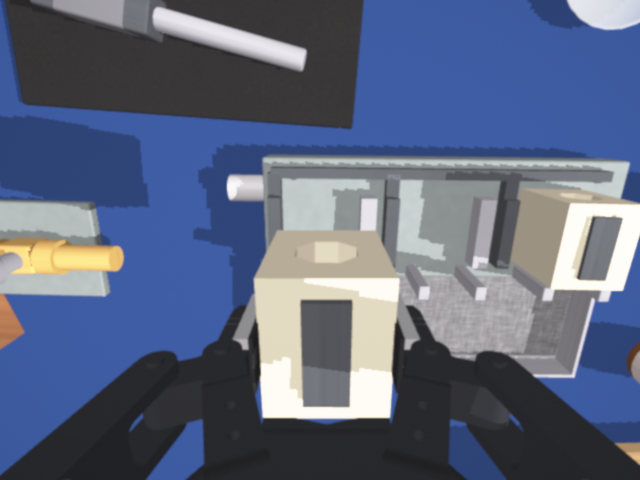

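Emit:
arm_command:
  steps:
    - [[255,0.03,-0.03,2.8,0,0,0.02],[255,0.03,-0.03,2.8,0,0,0.02],[255,0.03,-0.03,2.4,0,0,0.02],[255,0.03,-0.03,1.4,0,0,0],[255,0,0,0.7,0,0,0]]

```text
t: 16.63
eef_pos: [0.5735, -0.0787, 0.0768]
tcp_rot: [-0.032, 0.999, -0.001, -0.003]
force: [-0.2, -1.0, -5.3]
gripper_width: 0.576
```

Run:
```python
from h import *
st(); setcmd()
E=go(jw(-.003,-.098,.0665),down(183.5),n=5)
```

```text
t 16.63 tcp [ 0.5735 -0.0787  0.0768] xaz -176.38 z [-0.006 -0.002 -1.   ] F [-0.2 -1.  -5.3] w 0.576 q [-0.54  0.59  0.81  1.88 -0.54  0.91  2.16]
rows 5 row [-0.02, -0.04, 0.21, 0.0, -0.01, 0.0] end [ 0.5746 -0.0806  0.0663] err mm [ 0.1 -0.1 -0.2]
```

Emit:
arm_command:
  steps:
    - [[255,0,-0.03,0.3,0,0,0],[255,0,-0.03,0.3,0,0,0],[255,0,-0.03,0.2,0,0,0],[255,0,0,0.2,0,0,0],[255,0,0,0,0,0,0]]

```text
t: 17.05
eef_pos: [0.5754, -0.0806, 0.0695]
tcp_rot: [-0.031, 1.0, -0.001, -0.001]
force: [-1.4, 0.2, -5.9]
gripper_width: 0.573
```

Run:
```python
from h import *
st()
```

```text
t 17.05 tcp [ 0.5754 -0.0806  0.0695] xaz -176.43 z [-0.001 -0.002 -1.   ] F [-1.4  0.2 -5.9] w 0.573 q [-0.53  0.6   0.8   1.88 -0.55  0.89  2.17]
```

Emit:
arm_command:
  steps:
    - [[255,0,0,0.1,0,0,0],[255,0,0,0.1,0,0,0],[255,0,0,0.05,0,0,0],[255,0,0,0,0,0,0],[255,0,0,0,0,0,0]]

```text
t: 17.47
eef_pos: [0.5754, -0.0805, 0.0677]
tcp_rot: [-0.031, 1.0, -0.001, -0.001]
force: [-3.1, 0.7, 4.8]
gripper_width: 0.577
```

Emit:
arm_command:
  steps:
    - [[40,0,0,0,0,0,0],[40,0,0,0,0,0,0],[40,0,0,0,0,0,0],[40,0,0,0,0,0,0],[40,0,0,0,0,0,0]]

```text
t: 17.88
eef_pos: [0.5751, -0.0806, 0.0665]
tcp_rot: [-0.031, 1.0, -0.001, -0.001]
force: [-0.7, 0.4, -0.1]
gripper_width: 0.847
```

Emit:
arm_command:
  steps:
    - [[40,0,0,-2.8,0,0,0],[40,0,0,-2.8,0,0,0],[40,0,0,-3,0,0,0],[40,0,0,-3,0,0,0],[40,0,0,-3,0,0,0]]

```text
t: 18.3
eef_pos: [0.575, -0.0804, 0.2138]
tcp_rot: [-0.031, 1.0, -0.001, -0.001]
force: [0.1, 0.9, 1.5]
gripper_width: 0.847
```

Run:
```python
from h import *
st(); setcmd(TT([.575,-.081,.213],down(183.5)))
E=go([.50,-.18,.30],down(183.5))
```

```text
t 18.3 tcp [ 0.575  -0.0804  0.2138] xaz -176.46 z [-0.003 -0.002 -1.   ] F [0.1 0.9 1.5] w 0.847 q [-0.64  0.44  0.94  1.75 -0.38  1.15  2.05]
rows 4 row [2.02, -2.36, -2.17, 0.0, 0.0, 0.0] end [ 0.5001 -0.1802  0.2998] err mm [ 0.1 -0.2 -0.2]
```

Emit:
arm_command:
  steps:
    - [[0,2.02,-2.36,-2.17,0,0,0],[0,2.02,-2.36,-2.17,0,0,0],[0,2.02,-2.36,-2.17,0,0,0],[0,2.02,-2.36,-2.17,0,0,0],[0,0,0,0,0,0,0]]

```text
t: 18.72
eef_pos: [0.498, -0.1878, 0.3042]
tcp_rot: [-0.026, 1.0, -0.002, 0.002]
force: [0.1, -1.3, 0.8]
gripper_width: 1.0
```

Emit:
arm_command:
  steps:
    - [[0,0,0,0,0,0,0],[0,0,0,0,0,0,0],[0,0,0,0,0,0,0],[0,0,0,0,0,0,0],[0,0,0,0,0,0,0]]

```text
t: 19.13
eef_pos: [0.501, -0.1782, 0.2988]
tcp_rot: [-0.032, 0.999, -0.001, -0.002]
force: [0.2, 0.1, -1.1]
gripper_width: 0.997
```

Run:
```python
from h import *
st(); s=robot.read_state();f=robot.grab_frame('wrist'); save(f,'w10')
import pickle; pickle.dump((s,f),open('w10.pkl','wb'))
print(*[t for t in tops(f,s,200,z=.09)],sep='\n')
```

```text
t 19.13 tcp [ 0.501  -0.1782  0.2988] xaz -176.33 z [-0.004 -0.002 -1.   ] F [ 0.2  0.1 -1.1] w 0.997 q [-0.62  0.25  1.06  1.75 -0.23  1.27  2.13]
(0.8546, -0.4154, 68.3, 31.9, -86.3, [125.0, 471.0])
(0.6326, -0.0885, 91.8, 84.8, 3.6, [380.0, 343.0])
(0.5658, 0.1027, 68.2, 54.9, 2.4, [588.0, 286.0])
(0.5859, -0.3063, 87.5, 69.8, -86.3, [203.0, 283.0])
(0.5766, -0.0777, 72.4, 69.6, 18.5, [419.0, 283.0])
(0.5472, -0.0275, 60.4, 27.9, 17.7, [468.0, 264.0])
(0.528, -0.1504, 23.5, 12.7, -86.3, [352.0, 238.0])
(0.5152, -0.0037, 222.7, 27.4, -87.0, [514.0, 226.0])
(0.5226, -0.4813, 135.1, 35.8, -11.8, [10.0, 213.0])
(0.4383, -0.1596, 92.1, 10.6, 79.2, [350.0, 146.0])
(0.3808, 0.0627, 72.6, 64.0, 18.5, [606.0, 93.0])
(0.3644, -0.3998, 56.6, 53.3, -9.7, [78.0, 38.0])
```

View pics/w10.png

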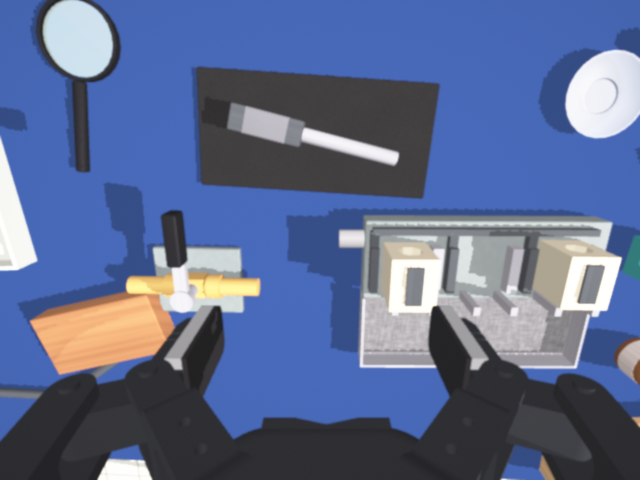

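Run:
```python
from h import *
import pickle; s,f=pickle.load(open('w10.pkl','rb'))
a=cv2.resize(f['color'][190:350,20:280],(780,480),interpolation=cv2.INTER_CUBIC)
cv2.imwrite('pics/w10c.png',a[:,:,::-1])
im=cv2.imread('pics/top0.png'); cv2.imwrite('pics/t10c.png',cv2.resize(im[145:220,410:500],(720,600),interpolation=cv2.INTER_CUBIC))
b=cv2.resize(f['color'][60:210,185:450],(795,450),interpolation=cv2.INTER_CUBIC)
cv2.imwrite('pics/w10d.png',b[:,:,::-1])
im=cv2.imread('pics/scene0.png'); cv2.imwrite('pics/s10c.png',cv2.resize(im[290:360,165:255],(720,560),interpolation=cv2.INTER_CUBIC))
```

```text
(no output)
```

View pics/w10c.png

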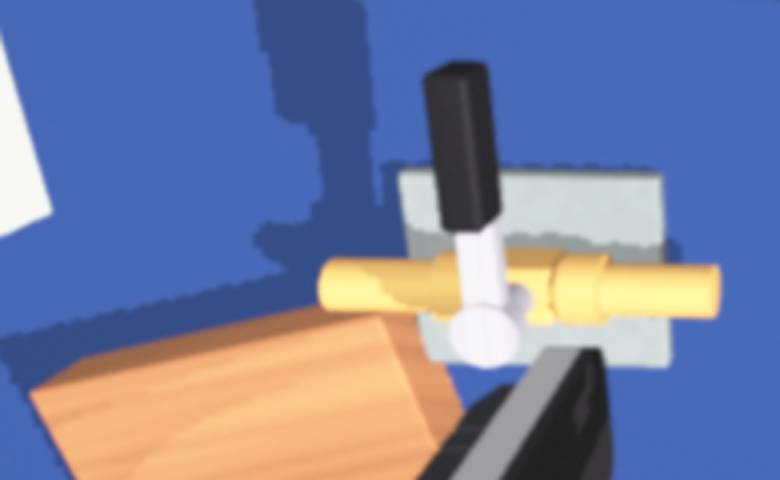

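View pics/s10c.png

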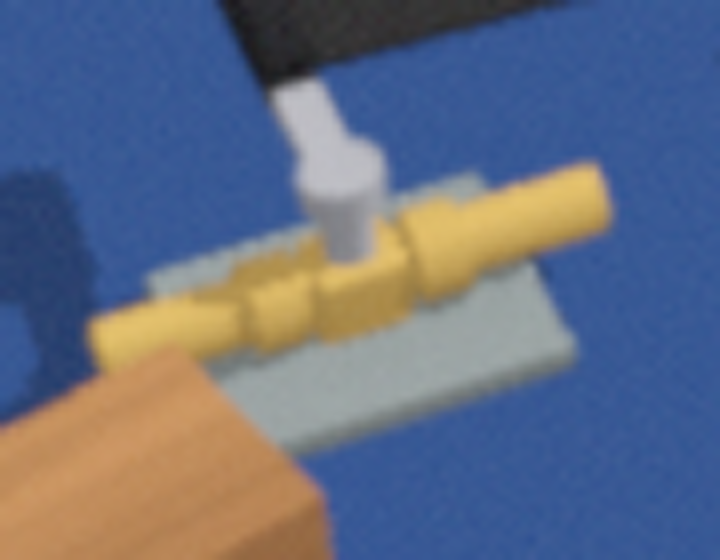

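View pics/w10d.png

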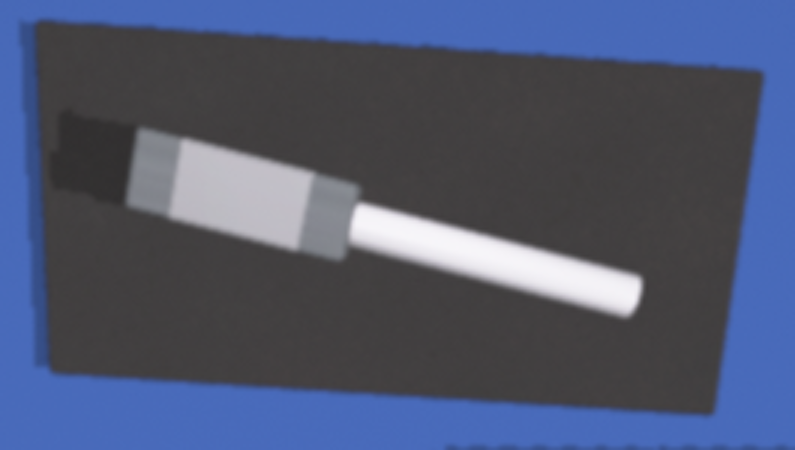

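View pics/t10c.png

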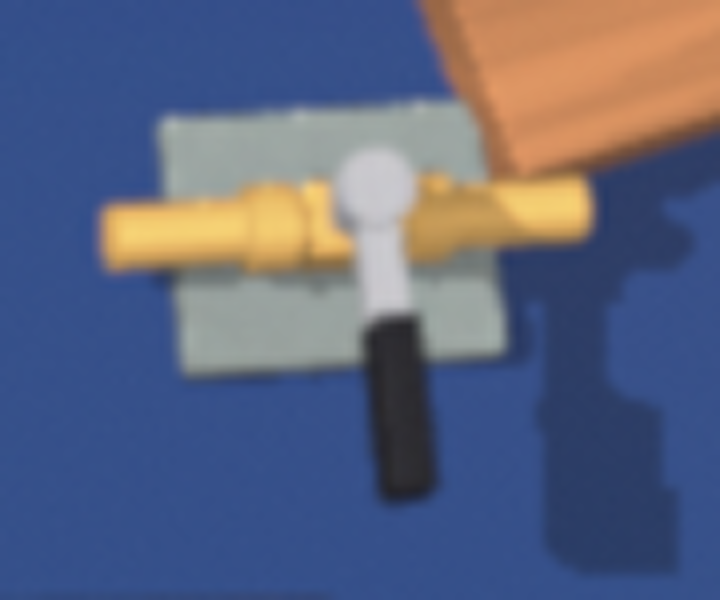

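Run:
```python
from h import *
import pickle; s,f=pickle.load(open('w10.pkl','rb'))
f2=robot.grab_frame('top')
def tri(p1,p2):
    A=[];b=[]
    for ff,p,ss in((f,p1,s),(f2,p2,None)):
        K,R,t=cam(ff,ss); d=np.linalg.inv(K)@[p[0],p[1],1]; d=R.T@d; d/=np.linalg.norm(d); c=-R.T@t
        P=np.eye(3)-np.outer(d,d); A.append(P); b.append(P@c)
    return np.linalg.lstsq(np.vstack(A),np.hstack(b),rcond=None)[0].round(4)
z=lambda u,v:(20+u/3-.3,190+v/3-.3)
T=lambda u,v:(410+u/8-.45,145+v/8-.45)
print('pipe',tri(z(720,290),T(103,238)))
print('hub',tri(z(483,335),T(375,188)))
print('grip',tri(z(451,152),T(401,407)))
print('grip w',unproj(f,[z(451,152)],.078,s),'top',unproj(f2,[T(401,407)],.078))
print('ends w',unproj(f,[z(445,75),z(457,230)],.078,s),'top',unproj(f2,[T(393,320),T(408,495)],.078))
print('hub',unproj(f,[z(483,335)],.08,s),unproj(f2,[T(375,188)],.08))
print('plate top',unproj(f,[z(400,175),z(662,177),z(672,365)],.006,s).round(4).tolist())
print('plate top',unproj(f2,[T(160,122),T(185,375),T(507,352)],.006).round(4).tolist())
# drift: handle top z=.034; rod axis z=.02
d=lambda u,v:(185+u/3-.3,60+v/3-.3)
H=[d(138,128),d(128,206),d(360,185),d(344,260)]
print('drift handle top',unproj(f,[d(138,128),d(58,112),d(360,187),d(346,260),d(50,188)],.034,s).round(4).tolist())
print('rod tip',unproj(f,[d(634,297)],.02,s), 'rod root',unproj(f,[d(355,225)],.02,s))
print('mat',unproj(f,[d(38,22),d(763,70),d(713,413),d(50,373)],.006,s).round(4).tolist())
```

```text
pipe [ 0.6227 -0.2562  0.0168]
hub [ 0.6248 -0.3379  0.064 ]
grip [ 0.5462 -0.3378  0.0802]
grip w [[ 0.54642321 -0.33910355  0.078     ]] top [[ 0.54721164 -0.33810369  0.078     ]]
ends w [[ 0.51874724 -0.33927115  0.078     ]
 [ 0.57578038 -0.33895363  0.078     ]] top [[ 0.57627929 -0.33727578  0.078     ]
 [ 0.5180047  -0.3385828   0.078     ]]
hub [[ 0.61605083 -0.33128043  0.08      ]] [[ 0.62019671 -0.33355221  0.08      ]]
plate top [[0.583, -0.3931, 0.006], [0.5768, -0.2823, 0.006], [0.666, -0.2786, 0.006]]
plate top [[0.6668, -0.2808, 0.006], [0.577, -0.2847, 0.006], [0.5828, -0.3952, 0.006]]
drift handle top [[0.4045, -0.2845, 0.034], [0.4011, -0.3123, 0.034], [0.4191, -0.206, 0.034], [0.4446, -0.21, 0.034], [0.4265, -0.3161, 0.034]]
rod tip [[ 0.45191094 -0.10135844  0.02      ]] rod root [[ 0.43251844 -0.20809969  0.02      ]]
mat [[0.3693, -0.3274, 0.006], [0.3684, -0.0612, 0.006], [0.4965, -0.061, 0.006], [0.4975, -0.3284, 0.006]]
```

Run:
```python
from h import *
st(); 
E=go([.548,-.3395,.13],down(183.2),n=7)
E=go([.548,-.3395,.066],down(183.2),n=3)
```

```text
t 19.23 tcp [ 0.5009 -0.1787  0.2991] xaz -176.38 z [-0.004 -0.002 -1.   ] F [ 0.5 -0.1  0. ] w 0.999 q [-0.62  0.25  1.06  1.75 -0.23  1.27  2.13]
rows 7 row [-0.55, -2.31, 2.43, 0.0, 0.0, 0.01] end [ 0.5479 -0.3394  0.1297] err mm [-0.1  0.1 -0.3]
rows 3 row [0.0, 0.0, 2.12, 0.0, 0.0, -0.01] end [ 0.5479 -0.3394  0.0661] err mm [-0.1  0.1  0.1]
```

Emit:
arm_command:
  steps:
    - [[0,-0.55,-2.31,2.43,0,0,0.01],[0,-0.55,-2.31,2.43,0,0,0.01],[0,-0.55,-2.31,2.43,0,0,0.01],[0,-0.55,-2.31,2.43,0,0,0.01],[0,-0.55,-2.31,2.43,0,0,0.01]]

```text
t: 19.65
eef_pos: [0.5353, -0.2938, 0.1764]
tcp_rot: [-0.029, 1.0, -0.001, -0.002]
force: [0.5, 0.1, 0.7]
gripper_width: 1.004
```

Emit:
arm_command:
  steps:
    - [[0,-0.55,-2.31,2.43,0,0,0.01],[0,-0.55,-2.31,2.43,0,0,0.01],[0,0,0,0,0,0,0],[0,0,0,0,0,0,0],[0,0,0,0,0,0,0]]

```text
t: 20.07
eef_pos: [0.5485, -0.3384, 0.1299]
tcp_rot: [-0.028, 1.0, -0.001, -0.001]
force: [0.5, -0.1, 0.3]
gripper_width: 0.999
```

Emit:
arm_command:
  steps:
    - [[0,0,0,0,0,0,0],[0,0,0,0,0,0,0],[0,0,0,0,0,0,0],[0,0,0,0,0,0,0],[0,0,0,0,0,0,0]]

```text
t: 20.48
eef_pos: [0.5486, -0.3383, 0.1303]
tcp_rot: [-0.028, 1.0, -0.001, -0.001]
force: [1.3, 0.2, 0.2]
gripper_width: 1.0
```

Run:
```python
from h import *
st(); s=robot.read_state();f=robot.grab_frame('wrist'); save(f,'w11')
```

```text
t 20.48 tcp [ 0.5486 -0.3383  0.1303] xaz -176.81 z [-0.002 -0.002 -1.   ] F [1.3 0.2 0.2] w 1.0 q [-0.1   0.64  0.85  1.68 -0.54  1.07  2.55]
```

View pics/w11.png

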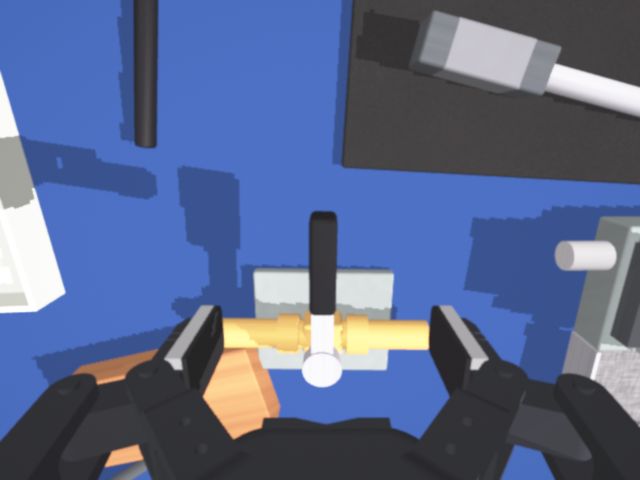

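Run:
```python
from h import *
s=robot.read_state();f=robot.grab_frame('wrist')
print(unproj(f,[[322.5,214],[322,312],[322,370]],.078,s))
```

```text
[[ 0.51539923 -0.34185094  0.078     ]
 [ 0.57452019 -0.33904241  0.078     ]
 [ 0.61504611 -0.33693252  0.078     ]]
```

Emit:
arm_command:
  steps:
    - [[0,0.05,-0.06,2.0,0,0,0],[0,0.05,-0.06,2.0,0,0,0],[0,0.05,-0.06,1.4,0,0,0],[0,0,0,1.0,0,0,0],[0,0,0,0,0,0,0]]

```text
t: 21.0
eef_pos: [0.5454, -0.3397, 0.0634]
tcp_rot: [-0.027, 1.0, 0.0, -0.003]
force: [-0.2, 0.6, -0.9]
gripper_width: 1.003
```

Emit:
arm_command:
  steps:
    - [[255,0,0,0,0,0,0],[255,0,0,0,0,0,0],[255,0,0,0,0,0,0],[255,0,0,0,0,0,0],[255,0,0,0,0,0,0]]
  grip_force: 40

```text
t: 21.42
eef_pos: [0.5471, -0.341, 0.0665]
tcp_rot: [-0.028, 1.0, -0.001, -0.001]
force: [0.3, -0.6, -0.2]
gripper_width: 0.3
```

Emit:
arm_command:
  steps:
    - [[255,0,0,0,0,0,0],[255,0,0,0,0,0,0],[255,0,0,0,0,0,0],[255,0,0,0,0,0,0],[255,0,0,0,0,0,0]]

```text
t: 21.83
eef_pos: [0.547, -0.3406, 0.0664]
tcp_rot: [-0.027, 1.0, -0.001, -0.001]
force: [-1.1, 3.0, 5.5]
gripper_width: 0.178
```

Run:
```python
from h import *
st(); T=now(); setcmd()
a=183.2; ax=np.array([.622,-.3365]); g=T[:2,3]; 
def end(d):
    th=np.radians(-d); Rz=np.array([[np.cos(th),-np.sin(th)],[np.sin(th),np.cos(th)]])
    return np.r_[ax+Rz@(g-ax),T[2,3]], Rn.from_euler('z',-d,degrees=True).as_matrix()@T[:3,:3]
print(np.linalg.norm(g-ax))
p,R=end(92); go(p,R,n=20)
```

```text
t 21.83 tcp [ 0.547  -0.3406  0.0664] xaz -176.89 z [-0.002 -0.001 -1.   ] F [-1.1  3.   5.5] w 0.178 q [-0.05  0.71  0.79  1.72 -0.6   0.97  2.59]
0.07515030131861641
rows 20 row [-0.02, 0.6, 0.0, 0.0, 0.0, 0.77] end [ 0.6198 -0.2616  0.0661] err mm [-0.6 -0.3 -0.2]
```

Emit:
arm_command:
  steps:
    - [[255,-0.02,0.6,0,0,0,0.77],[255,-0.02,0.6,0,0,0,0.77],[255,-0.02,0.6,0,0,0,0.77],[255,-0.02,0.6,0,0,0,0.77],[255,-0.02,0.6,0,0,0,0.77]]

```text
t: 22.25
eef_pos: [0.5515, -0.311, 0.0664]
tcp_rot: [0.174, 0.985, -0.001, -0.001]
force: [-0.1, 1.4, 4.3]
gripper_width: 0.172
```

Run:
```python
from h import *
st()
```

```text
t 22.25 tcp [ 0.5515 -0.311   0.0664] xaz 159.94 z [-0.002 -0.002 -1.   ] F [-0.1  1.4  4.3] w 0.172 q [-0.17  0.74  0.89  1.75 -0.68  0.99  2.22]
```

Emit:
arm_command:
  steps:
    - [[255,-0.02,0.6,0,0,0,0.77],[255,-0.02,0.6,0,0,0,0.77],[255,-0.02,0.6,0,0,0,0.77],[255,-0.02,0.6,0,0,0,0.77],[255,-0.02,0.6,0,0,0,0.77]]

```text
t: 22.67
eef_pos: [0.5675, -0.2849, 0.0664]
tcp_rot: [0.367, 0.93, -0.001, -0.0]
force: [-0.1, 2.7, 6.1]
gripper_width: 0.178
```

Emit:
arm_command:
  steps:
    - [[255,-0.02,0.6,0,0,0,0.77],[255,-0.02,0.6,0,0,0,0.77],[255,-0.02,0.6,0,0,0,0.77],[255,-0.02,0.6,0,0,0,0.77],[255,-0.02,0.6,0,0,0,0.77]]

```text
t: 23.08
eef_pos: [0.5924, -0.2671, 0.0664]
tcp_rot: [0.546, 0.838, -0.001, 0.0]
force: [1.1, 2.6, 5.2]
gripper_width: 0.176
```

Emit:
arm_command:
  steps:
    - [[255,-0.02,0.6,0,0,0,0.77],[255,-0.02,0.6,0,0,0,0.77],[255,-0.02,0.6,0,0,0,0.77],[255,-0.02,0.6,0,0,0,0.77],[255,-0.02,0.6,0,0,0,0.77]]

```text
t: 23.5
eef_pos: [0.6204, -0.2607, 0.0663]
tcp_rot: [0.702, 0.712, -0.002, -0.001]
force: [-10.3, 4.3, 13.6]
gripper_width: 0.176
```

Emit:
arm_command:
  steps:
    - [[255,0,0,0,0,0,0],[255,0,0,0,0,0,0],[255,0,0,0,0,0,0],[255,0,0,0,0,0,0],[255,0,0,0,0,0,0]]

```text
t: 23.92
eef_pos: [0.6203, -0.2609, 0.0664]
tcp_rot: [0.701, 0.713, -0.001, -0.0]
force: [-1.3, 3.4, 8.1]
gripper_width: 0.177
```

Run:
```python
from h import *
st();print(robot.read_state()['wrist_torque'])
f=robot.grab_frame('top'); save(f,'top12')
b=cv2.resize(f['color'][130:280,260:500],(800,500),interpolation=cv2.INTER_CUBIC)
cv2.imwrite('pics/t12.png',b[:,:,::-1])
```

```text
t 23.92 tcp [ 0.6203 -0.2609  0.0664] xaz 90.97 z [-0.002 -0.001 -1.   ] F [-1.3  3.4  8.1] w 0.177 q [-0.35  0.95  1.13  1.65 -0.93  1.17  1.04]
[0.56887307 0.3150688  0.57551585]
```

View pics/t12.png

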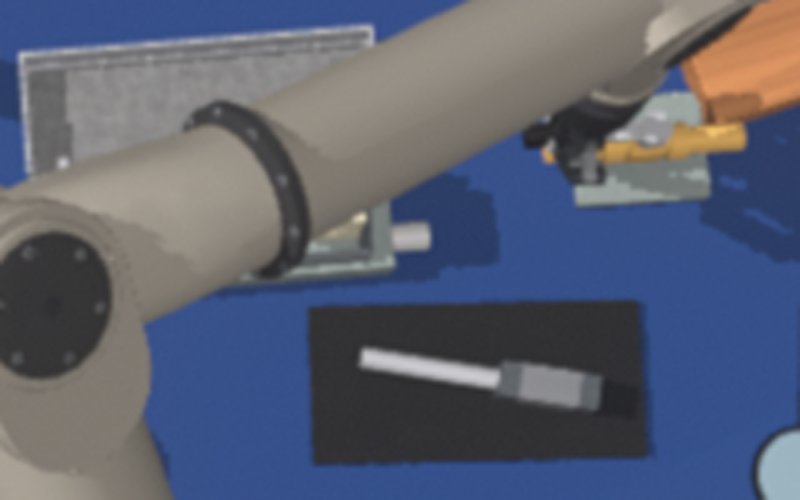

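Emit:
arm_command:
  steps:
    - [[0,0,0,0,0,0,0],[0,0,0,0,0,0,0],[0,0,0,0,0,0,0],[0,0,0,0,0,0,0],[0,0,0,-0.5,0,0,0]]

```text
t: 24.38
eef_pos: [0.6188, -0.2614, 0.0693]
tcp_rot: [0.703, 0.712, -0.002, -0.001]
force: [-0.3, 1.0, -0.6]
gripper_width: 0.872
```

Emit:
arm_command:
  steps:
    - [[0,0,0,-2.5,0,0,0],[0,0,0,-2.5,0,0,0],[0,0,0,-2.5,0,0,0],[0,0,0,-2.5,0,0,0],[0,0,0,-2.5,0,0,0]]

```text
t: 24.8
eef_pos: [0.6196, -0.2617, 0.1968]
tcp_rot: [0.703, 0.711, -0.002, -0.0]
force: [0.7, 0.3, 1.2]
gripper_width: 1.0
```

Run:
```python
from h import *
st(); setcmd(TT([.620,-.261,.196],down(91)))
E=go([.4286,-.2278,.22],down(79.7),n=6)
```

```text
t 24.8 tcp [ 0.6196 -0.2617  0.1968] xaz 90.71 z [-0.003 -0.002 -1.   ] F [0.7 0.3 1.2] w 1.0 q [-0.38  0.84  1.26  1.54 -0.8   1.36  0.96]
rows 6 row [0.35, -3.22, -0.4, 0.0, 0.0, 0.31] end [ 0.4288 -0.2278  0.22  ] err mm [0.2 0.  0. ]
```

Emit:
arm_command:
  steps:
    - [[0,0.35,-3.22,-0.4,0,0,0.31],[0,0.35,-3.22,-0.4,0,0,0.31],[0,0.35,-3.22,-0.4,0,0,0.31],[0,0.35,-3.22,-0.4,0,0,0.31],[0,0.35,-3.22,-0.4,0,0,0.31]]

```text
t: 25.22
eef_pos: [0.4581, -0.2361, 0.2155]
tcp_rot: [0.759, 0.651, -0.003, -0.0]
force: [-0.1, -0.8, 0.9]
gripper_width: 0.998
```

Emit:
arm_command:
  steps:
    - [[0,0.35,-3.22,-0.4,0,0,0.31],[0,0,0,0,0,0,0],[0,0,0,0,0,0,0],[0,0,0,0,0,0,0],[0,0,0,0,0,0,0]]

```text
t: 25.63
eef_pos: [0.43, -0.2275, 0.22]
tcp_rot: [0.768, 0.64, -0.002, 0.001]
force: [0.4, 0.1, -0.1]
gripper_width: 0.998
```

Emit:
arm_command:
  steps:
    - [[0,0,0,0,0,0,0],[0,0,0,0,0,0,0],[0,0,0,0,0,0,0],[0,0,0,0,0,0,0],[0,0,0,0,0,0,0]]

```text
t: 26.05
eef_pos: [0.4289, -0.2276, 0.2197]
tcp_rot: [0.768, 0.64, -0.002, 0.0]
force: [-1.0, -0.3, 0.8]
gripper_width: 1.002
```

Run:
```python
from h import *
st(); s=robot.read_state();f=robot.grab_frame('wrist'); save(f,'w12')
f2=robot.grab_frame('top'); save(f2,'top13')
f2=robot.grab_frame('scene'); save(f2,'sc13')
cv2.imwrite('pics/sc13z.png',cv2.resize(f2['color'][230:350,160:400],(800,400),interpolation=cv2.INTER_CUBIC)[:,:,::-1])
```

```text
t 26.05 tcp [ 0.4289 -0.2276  0.2197] xaz 79.57 z [-0.003 -0.003 -1.   ] F [-1.  -0.3  0.8] w 1.002 q [-0.72  0.46  1.44  1.96 -0.5   1.17  0.74]
```

View pics/w12.png

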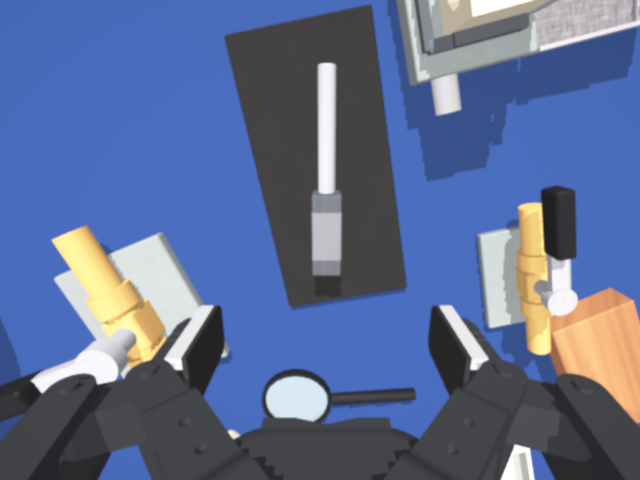

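View pics/sc13z.png

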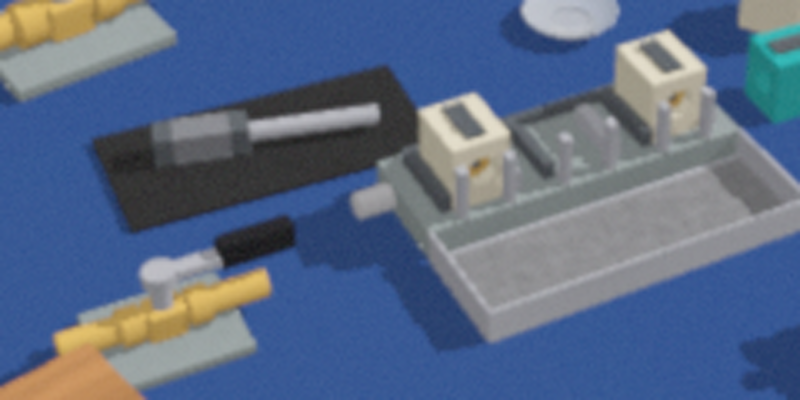

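View pics/top13.png

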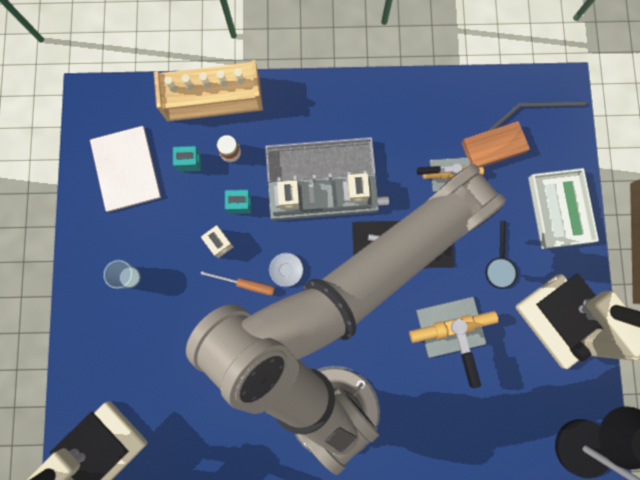

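Run:
```python
from h import *
s=robot.read_state();f=robot.grab_frame('wrist');st()
print(unproj(f,[[327,192],[326.5,275]],.034,s),unproj(f,[[327,66],[327,190]],.024,s))
```

```text
t 26.25 tcp [ 0.4289 -0.2274  0.2198] xaz 79.58 z [-0.003 -0.002 -1.   ] F [ 0.6  0.3 -0.5] w 1.001 q [-0.72  0.46  1.44  1.96 -0.5   1.16  0.74]
[[ 0.43309612 -0.20657985  0.034     ]
 [ 0.41791982 -0.28675516  0.034     ]] [[ 0.45201641 -0.10327051  0.024     ]
 [ 0.43311524 -0.20649989  0.024     ]]
```

Emit:
arm_command:
  steps:
    - [[0,0,0,3.6,0,0,0],[0,0,0,3.6,0,0,0],[0,0,0,3.6,0,0,0],[0,0,0,3.0,0,0,0],[0,0,0,2.2,0,0,0]]

```text
t: 26.67
eef_pos: [0.4274, -0.2269, 0.0574]
tcp_rot: [0.768, 0.64, -0.002, -0.001]
force: [-0.1, 1.0, 0.7]
gripper_width: 0.999
```

Emit:
arm_command:
  steps:
    - [[0,0,0,1.4,0,0,0],[0,0,0,1.1,0,0,0],[0,0,0,0.7,0,0,0],[0,0,0,0.4,0,0,0],[0,0,0,0.3,0,0,0]]

```text
t: 27.08
eef_pos: [0.4288, -0.228, 0.021]
tcp_rot: [0.768, 0.64, -0.001, 0.0]
force: [0.5, 0.4, 0.2]
gripper_width: 1.0
```

Run:
```python
from h import *
st()
```

```text
t 27.08 tcp [ 0.4288 -0.228   0.021 ] xaz 79.59 z [-0.002 -0.002 -1.   ] F [0.5 0.4 0.2] w 1.0 q [-0.38  0.67  1.01  2.13 -0.82  0.8   0.97]
```

Emit:
arm_command:
  steps:
    - [[0,0,0,0.1,0,0,0],[255,0,0,0,0,0,0],[255,0,0,0,0,0,0],[255,0,0,0,0,0,0],[255,0,0,0,0,0,0]]
  grip_force: 100

```text
t: 27.5
eef_pos: [0.4287, -0.2278, 0.0202]
tcp_rot: [0.768, 0.64, -0.001, 0.0]
force: [0.3, 0.3, 0.2]
gripper_width: 0.453
```

Emit:
arm_command:
  steps:
    - [[255,0,0,0,0,0,0],[255,0,0,0,0,0,0],[255,0,0,0,0,0,0],[255,0,0,0,0,0,0],[255,0,0,0,0,0,0]]

```text
t: 27.92
eef_pos: [0.4288, -0.2278, 0.0205]
tcp_rot: [0.768, 0.64, -0.001, 0.0]
force: [0.6, 1.0, 5.7]
gripper_width: 0.301
```

Run:
```python
from h import *
st(); setcmd(); T=now()
p=jw(-.19+.02,-.092,.14); print(p)
E=go(T[:3,3]+[0,0,.12],down(79.6),n=5)
E=go(p,down(3.5),n=15)
```

```text
t 27.92 tcp [ 0.4288 -0.2278  0.0205] xaz 79.59 z [-0.002 -0.002 -1.   ] F [0.6 1.  5.7] w 0.301 q [-0.38  0.67  1.01  2.13 -0.82  0.8   0.97]
[ 0.40743355 -0.08470665  0.14      ]
rows 5 row [0.0, 0.0, -2.4, 0.0, 0.0, 0.0] end [ 0.429  -0.2276  0.1405] err mm [ 0.2  0.2 -0. ]
rows 15 row [0.6, -0.84, 0.0, 0.0, 0.0, 0.85] end [ 0.4081 -0.0855  0.1403] err mm [ 0.7 -0.8  0.3]
```

Emit:
arm_command:
  steps:
    - [[255,0,0,-2.4,0,0,0],[255,0,0,-2.4,0,0,0],[255,0,0,-2.4,0,0,0],[255,0,0,-2.4,0,0,0],[255,0,0,-2.4,0,0,0]]

```text
t: 28.33
eef_pos: [0.4277, -0.2269, 0.1402]
tcp_rot: [0.768, 0.64, -0.002, -0.001]
force: [1.1, 0.2, -3.7]
gripper_width: 0.304
```

Emit:
arm_command:
  steps:
    - [[255,0.6,-0.84,0,0,0,0.85],[255,0.6,-0.84,0,0,0,0.85],[255,0.6,-0.84,0,0,0,0.85],[255,0.6,-0.84,0,0,0,0.85],[255,0.6,-0.84,0,0,0,0.85]]

```text
t: 28.75
eef_pos: [0.3988, -0.1841, 0.1391]
tcp_rot: [0.892, 0.452, -0.002, -0.0]
force: [0.2, -0.1, -3.6]
gripper_width: 0.305
```

Run:
```python
from h import *
st()
```

```text
t 28.75 tcp [ 0.3988 -0.1841  0.1391] xaz 53.79 z [-0.005 -0.002 -1.   ] F [ 0.2 -0.1 -3.6] w 0.305 q [-0.78  0.53  1.43  2.15 -0.63  1.01  0.36]
```

Emit:
arm_command:
  steps:
    - [[255,0,0,1.3,0,0,0],[255,0,0,1.3,0,0,0],[255,0,0,1.3,0,0,0],[255,0,0,1.3,0,0,0],[255,0,0,0.8,0,0,0]]

```text
t: 29.17
eef_pos: [0.3988, -0.1841, 0.0783]
tcp_rot: [0.891, 0.455, -0.002, -0.001]
force: [-0.5, -0.1, -4.7]
gripper_width: 0.304
```

Run:
```python
from h import *
st(); setcmd(); 
p=jw(-.19+.02,-.092,.08); E=go(p,down(3.5),n=10,dry=True)
p=jw(-.18+.02,-.092,.08); E=go(p,down(3.5),n=10,dry=True)
```

```text
t 29.17 tcp [ 0.3988 -0.1841  0.0783] xaz 54.09 z [-0.005 -0.001 -1.   ] F [-0.5 -0.1 -4.7] w 0.304 q [-0.65  0.58  1.25  2.2  -0.74  0.89  0.44]
rows 10 row [0.61, -0.83, -0.02, 0.0, 0.0, 0.84] end [ 0.4073 -0.0847  0.0802] err mm [-0.1 -0.   0.2]
rows 10 row [0.7, -0.78, -0.02, 0.0, 0.0, 0.84] end [ 0.4173 -0.0843  0.0802] err mm [-0.1 -0.2  0.2]
```

Emit:
arm_command:
  steps:
    - [[255,0.61,-0.83,0,0,0,0.84],[255,0.61,-0.83,0,0,0,0.84],[255,0.61,-0.83,0,0,0,0.84],[255,0.61,-0.83,0,0,0,0.84],[255,0,0,0,0,0,0]]

```text
t: 29.58
eef_pos: [0.392, -0.1427, 0.079]
tcp_rot: [0.956, 0.292, -0.003, -0.0]
force: [-0.5, 1.2, -4.6]
gripper_width: 0.309
```

Run:
```python
from h import *
st()
```

```text
t 29.58 tcp [ 0.392  -0.1427  0.079 ] xaz 33.96 z [-0.005 -0.001 -1.   ] F [-0.5  1.2 -4.6] w 0.309 q [-0.81  0.65  1.37  2.25 -0.82  0.94  0.11]
```

Emit:
arm_command:
  steps:
    - [[255,0.61,-0.83,0.4,0,0,0.84],[255,0.61,-0.83,0.4,0,0,0.84],[255,0,0,0.4,0,0,0],[255,0,0,0.3,0,0,0],[255,0,0,0,0,0,0]]

```text
t: 30.0
eef_pos: [0.3941, -0.1249, 0.0644]
tcp_rot: [0.978, 0.208, -0.002, 0.001]
force: [-0.8, 0.5, -4.0]
gripper_width: 0.303
```

Run:
```python
from h import *
st()
```

```text
t 30.0 tcp [ 0.3941 -0.1249  0.0644] xaz 23.97 z [-0.003 -0.003 -1.   ] F [-0.8  0.5 -4. ] w 0.303 q [-0.84  0.7   1.37  2.27 -0.89  0.94 -0.05]
```

Run:
```python
from h import *
st(); setcmd()
p=jw(-.166,-.092,.0625); E=go(p,down(3.5),n=5)
f=robot.grab_frame('top'); save(f,'top14')
print(*[t for t in tops(f,None,200,z=.09,amin=50) if abs(t[0]-.57)<.05],sep='\n'); print(jw(0,-.092),jw(0,.092))
# from earlier unobstructed image
im=cv2.imread('pics/top13.png')[:,:,::-1]; f['color']=im
print(*[t for t in tops(f,None,200,z=.09,amin=50) if abs(t[0]-.57)<.05],sep='\n')
```

```text
t 30.0 tcp [ 0.3941 -0.1249  0.0644] xaz 23.97 z [-0.003 -0.003 -1.   ] F [-0.8  0.5 -4. ] w 0.303 q [-0.84  0.7   1.37  2.27 -0.89  0.94 -0.05]
rows 5 row [0.56, -0.69, 0.04, 0.0, 0.01, 0.68] end [ 0.4116 -0.0843  0.0623] err mm [ 0.2  0.2 -0.2]
(0.5622, 0.1116, 58.5, 54.1, 5.7, [287.0, 192.0])
(0.5781, -0.068, 59.9, 59.9, -86.4, [355.0, 185.0])
[ 0.57711647 -0.0743284   0.        ] [0.56588353 0.1093284  0.        ]
(0.5626, 0.1108, 57.6, 50.8, 3.8, [287.0, 192.0])
(0.5788, -0.0741, 59.3, 46.7, 3.6, [358.0, 185.0])
```

Emit:
arm_command:
  steps:
    - [[255,0.56,-0.69,0.04,0,0.01,0.68],[255,0.56,-0.69,0.04,0,0.01,0.68],[255,0.56,-0.69,0.04,0,0.01,0.68],[255,0.56,-0.69,0.04,0,0.01,0.68],[255,0.56,-0.69,0.04,0,0.01,0.68]]

```text
t: 30.47
eef_pos: [0.4123, -0.084, 0.0629]
tcp_rot: [1.0, 0.029, 0.002, 0.0]
force: [1.3, 0.6, -4.3]
gripper_width: 0.302
```

Emit:
arm_command:
  steps:
    - [[255,0,0,0,0,0,0],[255,0,0,0,0,0,0],[255,0,0,0,0,0,0],[255,0,0,0,0,0,0],[255,0,0,0,0,0,0]]

```text
t: 30.88
eef_pos: [0.4118, -0.0842, 0.0628]
tcp_rot: [1.0, 0.03, 0.001, 0.0]
force: [-0.7, 0.6, -4.9]
gripper_width: 0.301
```

Run:
```python
from h import *
st(); s=robot.read_state();f=robot.grab_frame('wrist'); save(f,'w15')
f2=robot.grab_frame('top'); save(f2,'top15')
cv2.imwrite('pics/t15.png',cv2.resize(f2['color'][150:270,300:420],(600,600),interpolation=cv2.INTER_CUBIC)[:,:,::-1])
def ax(r): 
    return proj(f2,[jw(r,-.092,.07),]).round(1)
print(ax(-.1),ax(-.04),ax(0))
```

```text
t 30.88 tcp [ 0.4118 -0.0842  0.0628] xaz 3.43 z [ 0.003 -0.001 -1.   ] F [-0.7  0.6 -4.9] w 0.301 q [-0.94  0.78  1.41  2.26 -0.97  1.   -0.44]
[[361.1 224.5]] [[358.9 201.9]] [[357.5 187. ]]
```

View pics/w15.png

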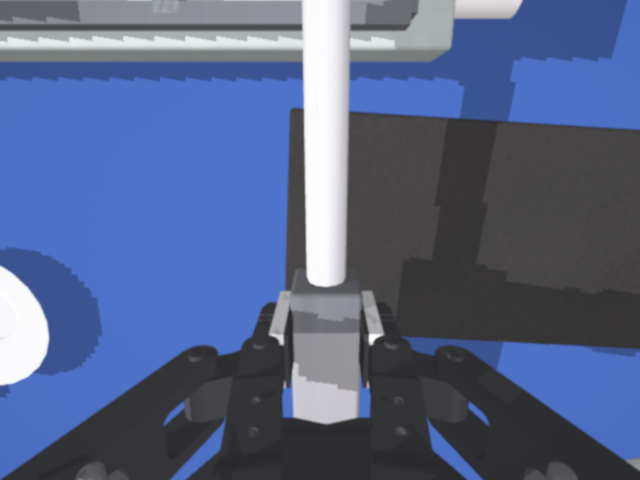

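View pics/t15.png

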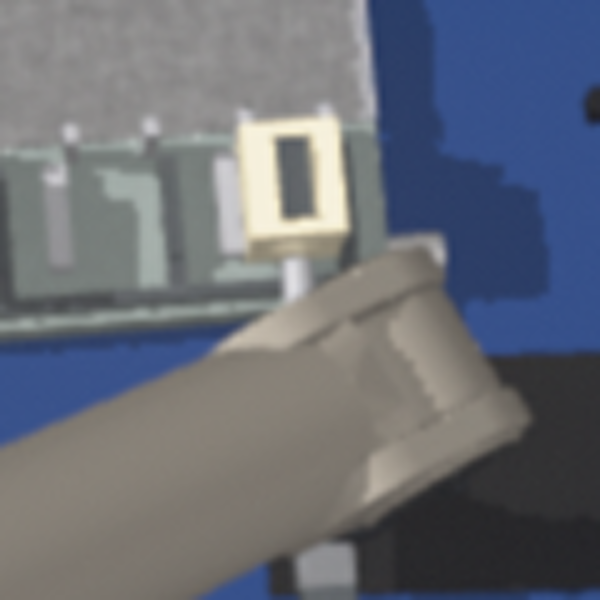

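Emit:
arm_command:
  steps:
    - [[255,0.4,0,0,0,0,0],[255,0.6,0,0,0,0,0],[255,0.6,0,0,0,0,0],[255,0.6,0,0,0,0,0],[255,0.6,0,0,0,0,0]]

```text
t: 31.4
eef_pos: [0.4363, -0.0822, 0.062]
tcp_rot: [1.0, 0.03, -0.003, -0.0]
force: [-11.0, -0.4, 1.5]
gripper_width: 0.306
```

Run:
```python
from h import *
st()
```

```text
t 31.4 tcp [ 0.4363 -0.0822  0.062 ] xaz 3.41 z [-0.005  0.    -1.   ] F [-11.   -0.4   1.5] w 0.306 q [-0.91  0.8   1.38  2.2  -0.97  1.02 -0.47]
```

Spacer is moving at ~11 N. Continue.

Emit:
arm_command:
  steps:
    - [[255,0.7,0,0,0,0,0],[255,0.7,0,0,0,0,0],[255,0.7,0,0,0,0,0],[255,0.7,0,0,0,0,0],[255,0.7,0,0,0,0,0]]

```text
t: 31.82
eef_pos: [0.4747, -0.08, 0.0625]
tcp_rot: [1.0, 0.03, 0.0, 0.0]
force: [-2.8, 0.3, -2.8]
gripper_width: 0.3
```

Emit:
arm_command:
  steps:
    - [[255,0.6,0,0,0,0,0],[255,0.6,0,0,0,0,0],[255,0.5,0,0,0,0,0],[255,0.5,0,0,0,0,0],[255,0.5,0,0,0,0,0]]

```text
t: 32.23
eef_pos: [0.5026, -0.0782, 0.0629]
tcp_rot: [1.0, 0.03, 0.001, 0.001]
force: [0.7, 0.6, -3.4]
gripper_width: 0.306
```

Run:
```python
from h import *
st(); T=now(); print((T[:3,3]-jw(-.166,-.092,.0625)))
f2=robot.grab_frame('scene'); save(f2,'sc16')
cv2.imwrite('pics/sc16z.png',cv2.resize(f2['color'][230:350,220:420],(800,480),interpolation=cv2.INTER_CUBIC)[:,:,::-1])
```

```text
t 32.23 tcp [ 0.5026 -0.0782  0.0629] xaz 3.47 z [ 0.003 -0.001 -1.   ] F [ 0.7  0.6 -3.4] w 0.306 q [-0.84  0.86  1.32  2.06 -0.99  1.07 -0.54]
[0.09121786 0.00629136 0.00037985]
```

View pics/sc16z.png

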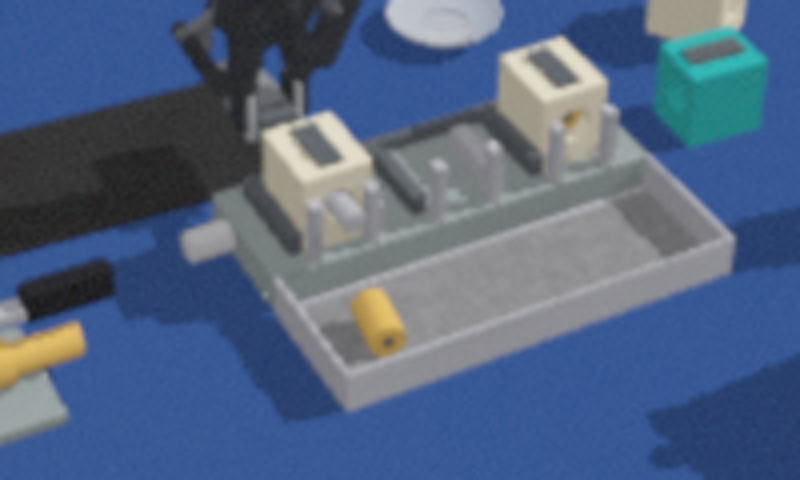

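Emit:
arm_command:
  steps:
    - [[255,-1.8,0,0,0,0,0],[255,-1.8,0,0,0,0,0],[255,-1.8,0,0,0,0,0],[255,-1.8,0,0,0,0,0],[255,-1.7,0,0,0,0,0]]

```text
t: 32.7
eef_pos: [0.412, -0.0838, 0.0626]
tcp_rot: [1.0, 0.03, 0.001, 0.0]
force: [0.5, 0.3, -4.1]
gripper_width: 0.305
```

Run:
```python
from h import *
st()
```

```text
t 32.7 tcp [ 0.412  -0.0838  0.0626] xaz 3.42 z [ 0.002 -0.001 -1.   ] F [ 0.5  0.3 -4.1] w 0.305 q [-0.94  0.76  1.39  2.26 -0.95  0.98 -0.46]
```

Emit:
arm_command:
  steps:
    - [[255,0,-1.5,0,0,0,0],[255,0,-1.5,0,0,0,0],[255,0,-1.5,0,0,0,0],[255,0,-1.5,0,0,0,0],[255,0,0,0,0,0,0]]

```text
t: 33.12
eef_pos: [0.4093, -0.0208, 0.0623]
tcp_rot: [0.999, 0.032, 0.001, -0.001]
force: [0.4, 0.5, -3.9]
gripper_width: 0.3
```

Run:
```python
from h import *
st()
```

```text
t 33.12 tcp [ 0.4093 -0.0208  0.0623] xaz 3.65 z [ 0.001  0.002 -1.   ] F [ 0.4  0.5 -3.9] w 0.3 q [-1.1   0.75  1.41  2.28 -0.95  0.98 -0.59]
```

Emit:
arm_command:
  steps:
    - [[255,0,-1.5,0,0,0,0],[255,0,-1.5,0,0,0,0],[255,0,-1.5,0,0,0,0],[255,0,-1.5,0,0,0,0],[255,0,0,0,0,0,0]]

```text
t: 33.53
eef_pos: [0.406, 0.0385, 0.0624]
tcp_rot: [0.999, 0.032, 0.001, -0.0]
force: [0.2, 0.8, -3.6]
gripper_width: 0.306
```

Run:
```python
from h import *
st()
```

```text
t 33.53 tcp [0.406  0.0385 0.0624] xaz 3.65 z [ 0.002  0.001 -1.   ] F [ 0.2  0.8 -3.6] w 0.306 q [-1.25  0.76  1.42  2.28 -0.96  0.98 -0.73]
```

Run:
```python
from h import *
setcmd(); p=jw(-.166,.092,.0627); E=go(p,down(3.5),n=5)
```

```text
rows 5 row [-0.04, -1.22, -0.01, 0.0, 0.0, 0.01] end [0.4002 0.0993 0.0629] err mm [0.  0.1 0.2]
```

Emit:
arm_command:
  steps:
    - [[255,0,-1.22,0,0,0,0.01],[255,0,-1.22,0,0,0,0.01],[255,0,-1.22,0,0,0,0],[255,0,-1.2,0,0,0,0],[255,0,0,0,0,0,0]]

```text
t: 33.95
eef_pos: [0.4033, 0.086, 0.0624]
tcp_rot: [1.0, 0.03, 0.001, 0.0]
force: [0.5, 0.6, -4.6]
gripper_width: 0.306
```

Run:
```python
from h import *
st()
setcmd(); p=jw(-.166,.092,.0627); E=go(p,down(3.5),n=5)
```

```text
t 33.95 tcp [0.4033 0.086  0.0624] xaz 3.48 z [ 0.003 -0.    -1.   ] F [ 0.5  0.6 -4.6] w 0.306 q [-1.36  0.78  1.42  2.27 -0.97  1.   -0.84]
rows 5 row [-0.05, -0.27, -0.01, 0.0, 0.0, 0.0] end [0.4    0.0994 0.0629] err mm [-0.2  0.2  0.2]
```

Emit:
arm_command:
  steps:
    - [[255,0,-0.35,0,0,0,0],[255,0,-0.35,0,0,0,0],[255,0,-0.35,0,0,0,0],[255,0,-0.32,0,0,0,0],[255,0,0,0,0,0,0]]

```text
t: 34.37
eef_pos: [0.4022, 0.0987, 0.0624]
tcp_rot: [1.0, 0.029, 0.001, 0.0]
force: [0.9, 1.0, -3.7]
gripper_width: 0.305
```

Run:
```python
from h import *
st(); s=robot.read_state();f=robot.grab_frame('wrist'); save(f,'w17')
f2=robot.grab_frame('top'); save(f2,'top17')
cv2.imwrite('pics/t17.png',cv2.resize(f2['color'][150:270,230:350],(600,600),interpolation=cv2.INTER_CUBIC)[:,:,::-1])
T=now(); tip=T[:3,3]+T[:3,0]*.13; print('tip',tip,'jig pt',jw(-.036,.092))
```

```text
t 34.37 tcp [0.4022 0.0987 0.0624] xaz 3.34 z [ 0.002 -0.001 -1.   ] F [ 0.9  1.  -3.7] w 0.305 q [-1.39  0.79  1.42  2.27 -0.98  1.   -0.87]
tip [0.53196066 0.10567394 0.06281004] jig pt [0.52995068 0.10713065 0.        ]
```

View pics/t17.png

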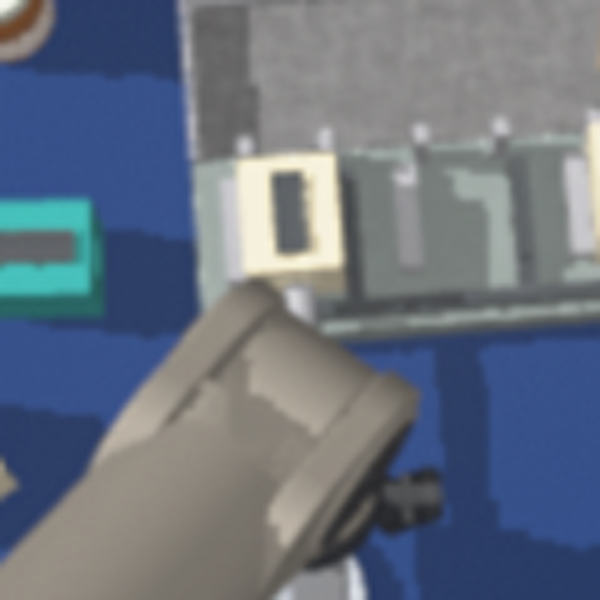

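View pics/w17.png

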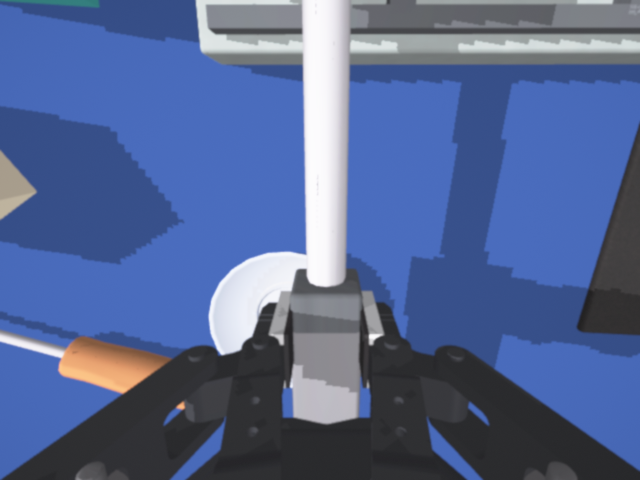

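Emit:
arm_command:
  steps:
    - [[255,0,-0.1,0,0,0,0],[255,0,-0.08,0,0,0,0],[255,0,0,0,0,0,0],[255,0.4,0,0,0,0,0],[255,0.5,0,0,0,0,0]]

```text
t: 34.88
eef_pos: [0.4111, 0.1007, 0.0624]
tcp_rot: [1.0, 0.029, 0.001, 0.0]
force: [-1.0, 0.4, -3.8]
gripper_width: 0.304
```

Emit:
arm_command:
  steps:
    - [[255,0.6,0,0,0,0,0],[255,0.6,0,0,0,0,0],[255,0.6,0,0,0,0,0],[255,0.6,0,0,0,0,0],[255,0.6,0,0,0,0,0]]

```text
t: 35.3
eef_pos: [0.4382, 0.102, 0.0618]
tcp_rot: [1.0, 0.029, -0.002, -0.0]
force: [-6.3, -0.2, -0.7]
gripper_width: 0.303
```

Run:
```python
from h import *
st()
```

```text
t 35.3 tcp [0.4382 0.102  0.0618] xaz 3.31 z [-0.005 -0.    -1.   ] F [-6.3 -0.2 -0.7] w 0.303 q [-1.31  0.81  1.37  2.19 -0.98  1.03 -0.89]
```

Emit:
arm_command:
  steps:
    - [[255,0.7,0,0,0,0,0],[255,0.7,0,0,0,0,0],[255,0.7,0,0,0,0,0],[255,0.6,0,0,0,0,0],[255,0.6,0,0,0,0,0]]

```text
t: 35.72
eef_pos: [0.4756, 0.1044, 0.0628]
tcp_rot: [1.0, 0.029, 0.002, 0.001]
force: [-0.7, -0.1, -4.0]
gripper_width: 0.302
```

Emit:
arm_command:
  steps:
    - [[255,0.6,0,0,0,0,0],[255,0.6,0,0,0,0,0],[255,0.5,0,0,0,0,0],[255,0.2,0,0,0,0,0],[255,0,0,0,0,0,0]]

```text
t: 36.13
eef_pos: [0.4936, 0.1054, 0.0628]
tcp_rot: [1.0, 0.029, 0.002, 0.001]
force: [-0.0, -0.6, -4.6]
gripper_width: 0.304
```

Run:
```python
from h import *
st()
f2=robot.grab_frame('scene'); save(f2,'sc18')
cv2.imwrite('pics/sc18z.png',cv2.resize(f2['color'][230:350,180:420],(800,400),interpolation=cv2.INTER_CUBIC)[:,:,::-1])
```

```text
t 36.13 tcp [0.4936 0.1054 0.0628] xaz 3.33 z [ 0.003 -0.001 -1.   ] F [-0.  -0.6 -4.6] w 0.304 q [-1.21  0.86  1.32  2.07 -0.99  1.07 -0.9 ]
```

View pics/sc18z.png

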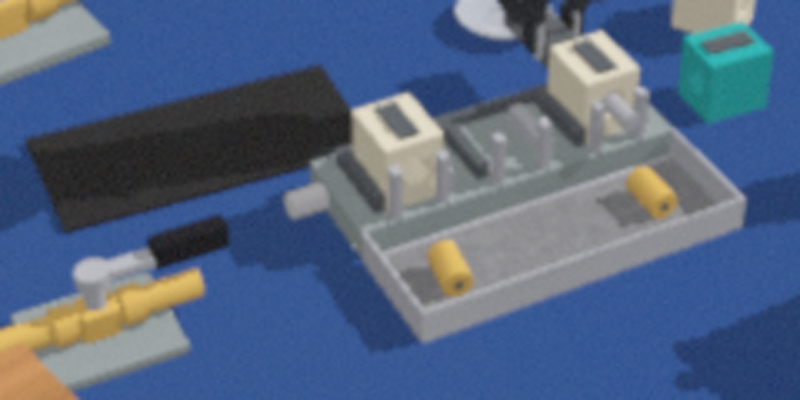

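Emit:
arm_command:
  steps:
    - [[255,-1.8,0,0,0,0,0],[255,-1.8,0,0,0,0,0],[255,-1.8,0,0,0,0,0],[255,-1.8,0,0,0,0,0],[255,-1.6,0,0,0,0,0]]

```text
t: 36.6
eef_pos: [0.4032, 0.1, 0.0623]
tcp_rot: [1.0, 0.029, 0.001, 0.0]
force: [0.4, 0.7, -4.0]
gripper_width: 0.306
```

Run:
```python
from h import *
st()
f2=robot.grab_frame('top'); save(f2,'top19')
b=cv2.resize(f2['color'][130:280,180:420],(800,500),interpolation=cv2.INTER_CUBIC)
cv2.imwrite('pics/t19.png',b[:,:,::-1])
setcmd(); T=now()
E=go([.415,-.08,.0627],down(3.4),n=6)
E=go([.4286,-.2278,.0627],down(79.6),n=16)
```

```text
t 36.6 tcp [0.4032 0.1    0.0623] xaz 3.29 z [ 0.001 -0.001 -1.   ] F [ 0.4  0.7 -4. ] w 0.306 q [-1.39  0.76  1.4   2.27 -0.95  0.98 -0.9 ]
rows 6 row [0.09, 3.0, -0.02, 0.0, 0.01, 0.0] end [ 0.4146 -0.0797  0.0625] err mm [-0.4  0.3 -0.2]
rows 16 row [-0.55, 0.83, 0.0, 0.0, 0.0, -0.8] end [ 0.4293 -0.2267  0.0624] err mm [ 0.7  1.1 -0.3]
```

View pics/t19.png

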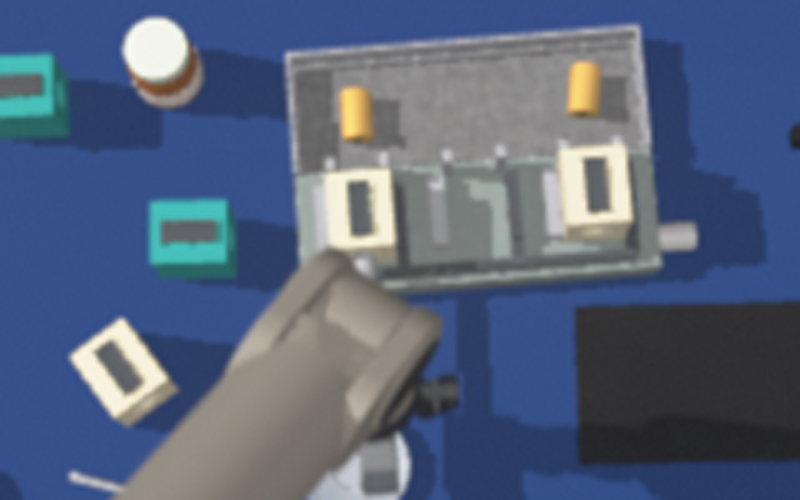

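Emit:
arm_command:
  steps:
    - [[255,-0.4,0,0,0,0,0],[255,0,2.0,0,0,0,0],[255,0.09,3.0,0,0,0,0],[255,0.09,3.0,0,0,0,0],[255,0.09,3.0,0,0,0,0]]

```text
t: 37.07
eef_pos: [0.4108, -0.0106, 0.0628]
tcp_rot: [1.0, 0.03, 0.002, 0.001]
force: [0.7, 0.2, -4.1]
gripper_width: 0.302
```

Emit:
arm_command:
  steps:
    - [[255,0.09,3.0,0,0,0,0],[255,0.09,3.0,0,0,0,0],[255,0,1.0,0,0,0,0],[255,0,0,0,0,0,0],[255,0,0,0,0,0,0]]

```text
t: 37.48
eef_pos: [0.4162, -0.0798, 0.0628]
tcp_rot: [1.0, 0.028, 0.002, 0.0]
force: [-0.7, 1.1, -4.3]
gripper_width: 0.304
```

Run:
```python
from h import *
st(); setcmd()
E=go([.4286,-.2278,.0627],down(79.6),n=15)
```

```text
t 37.48 tcp [ 0.4162 -0.0798  0.0628] xaz 3.2 z [ 0.003 -0.    -1.   ] F [-0.7  1.1 -4.3] w 0.304 q [-0.92  0.68  1.33  2.25 -0.88  0.92 -0.55]
rows 15 row [-0.6, 0.88, 0.0, 0.0, 0.0, -0.85] end [ 0.4281 -0.2275  0.0629] err mm [-0.5  0.3  0.2]
```

Emit:
arm_command:
  steps:
    - [[255,-0.8,0,0,0,0,0],[255,-0.6,0.88,0,0,0,-0.85],[255,-0.6,0.88,0,0,0,-0.85],[255,-0.6,0.88,0,0,0,-0.85],[255,-0.6,0.88,0,0,0,-0.85]]

```text
t: 37.9
eef_pos: [0.3901, -0.1175, 0.0622]
tcp_rot: [0.978, 0.209, 0.0, 0.0]
force: [-0.1, -0.4, -3.6]
gripper_width: 0.308
```

Run:
```python
from h import *
st()
```

```text
t 37.9 tcp [ 0.3901 -0.1175  0.0622] xaz 24.14 z [ 0.001 -0.    -1.   ] F [-0.1 -0.4 -3.6] w 0.308 q [-0.82  0.56  1.27  2.28 -0.76  0.83 -0.18]
```

Emit:
arm_command:
  steps:
    - [[255,-0.6,0.88,0,0,0,-0.85],[255,-0.6,0.88,0,0,0,-0.85],[255,-0.6,0.88,0,0,0,-0.85],[255,-0.6,0.88,0,0,0,-0.85],[255,-0.6,0.88,0,0,0,-0.85]]

```text
t: 38.32
eef_pos: [0.3901, -0.1704, 0.0624]
tcp_rot: [0.908, 0.42, 0.001, 0.0]
force: [0.0, 0.1, -3.4]
gripper_width: 0.309
```

Emit:
arm_command:
  steps:
    - [[255,-0.6,0.88,0,0,0,-0.85],[255,-0.6,0.88,0,0,0,-0.85],[255,-0.6,0.88,0,0,0,-0.85],[255,-0.6,0.88,0,0,0,-0.85],[255,-0.6,0.88,0,0,0,-0.85]]

```text
t: 38.73
eef_pos: [0.4128, -0.2183, 0.0624]
tcp_rot: [0.793, 0.609, 0.0, 0.0]
force: [-0.4, 0.7, -3.8]
gripper_width: 0.308
```

Run:
```python
from h import *
st(); setcmd()
E=go([.4286,-.2278,.0627],down(79.6),n=2)
```

```text
t 38.73 tcp [ 0.4128 -0.2183  0.0624] xaz 75.09 z [ 0.001  0.    -1.   ] F [-0.4  0.7 -3.8] w 0.308 q [-0.37  0.48  0.95  2.15 -0.56  0.78  0.68]
rows 2 row [-0.27, 0.88, -0.02, 0.0, 0.0, -0.38] end [ 0.4286 -0.2277  0.0628] err mm [0.  0.1 0.1]
```

Emit:
arm_command:
  steps:
    - [[255,-0.27,0.88,0,0,0,-0.38],[255,-0.27,0.88,0,0,0,-0.38],[255,0,0,1.0,0,0,0],[255,0,0,1.0,0,0,0],[255,0,0,0.8,0,0,0]]

```text
t: 39.15
eef_pos: [0.4276, -0.2272, 0.033]
tcp_rot: [0.77, 0.638, -0.0, -0.0]
force: [-0.8, 0.4, -4.5]
gripper_width: 0.304
```

Emit:
arm_command:
  steps:
    - [[255,0,0,0.6,0,0,0],[255,0,0,0.4,0,0,0],[255,0,0,0.2,0,0,0],[255,0,0,0,0,0,0],[255,0,0,0,0,0,0]]

```text
t: 39.57
eef_pos: [0.4291, -0.2291, 0.0229]
tcp_rot: [0.77, 0.638, 0.001, 0.001]
force: [-0.1, 0.0, -4.1]
gripper_width: 0.303
```

Run:
```python
from h import *
st()
```

```text
t 39.57 tcp [ 0.4291 -0.2291  0.0229] xaz 79.27 z [ 0.003 -0.001 -1.   ] F [-0.1  0.  -4.1] w 0.303 q [-0.26  0.56  0.83  2.13 -0.64  0.72  0.81]
```

Emit:
arm_command:
  steps:
    - [[255,0,0,0.1,0,0,0],[255,0,0,0.1,0,0,0],[255,0,0,0.03,0,0,0],[255,0,0,0,0,0,0],[255,0,0,0,0,0,0]]

```text
t: 39.98
eef_pos: [0.4293, -0.229, 0.0207]
tcp_rot: [0.77, 0.638, 0.001, 0.001]
force: [0.3, 0.2, -3.5]
gripper_width: 0.304
```

Emit:
arm_command:
  steps:
    - [[0,0,0,0,0,0,0],[0,0,0,0,0,0,0],[0,0,0,0,0,0,0],[0,0,0,0,0,0,0],[0,0,0,0,0,0,0]]

```text
t: 40.4
eef_pos: [0.4294, -0.2292, 0.0207]
tcp_rot: [0.77, 0.638, 0.001, 0.001]
force: [-0.4, -0.2, -0.5]
gripper_width: 0.983
```

Emit:
arm_command:
  steps:
    - [[0,0,0,-2,0,0,0],[0,0,0,-3,0,0,0],[0,0,0,-3.5,0,0,0],[0,0,0,-3.5,0,0,0],[0,0,0,-3.5,0,0,0]]

```text
t: 40.82
eef_pos: [0.4282, -0.229, 0.1769]
tcp_rot: [0.77, 0.638, 0.0, 0.001]
force: [0.9, -0.4, -0.3]
gripper_width: 0.997
```

Run:
```python
from h import *
st(); f=robot.grab_frame('wrist'); save(f,'w20')
setcmd(TT([.4291,-.2285,.1755],down(79.3)))
E=go([.617,-.2615,.19],down(91.5),n=6,dry=True)
```

```text
t 40.82 tcp [ 0.4282 -0.229   0.1769] xaz 79.23 z [ 0.002 -0.001 -1.   ] F [ 0.9 -0.4 -0.3] w 0.997 q [-0.52  0.32  1.11  2.01 -0.34  1.01  0.57]
rows 6 row [-0.24, 3.18, -0.24, 0.0, 0.0, -0.34] end [ 0.6172 -0.2614  0.1899] err mm [ 0.2  0.1 -0.1]
```

View pics/w20.png

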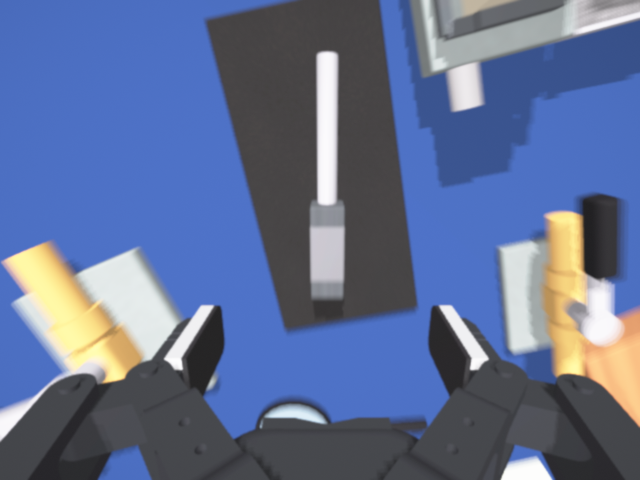

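Emit:
arm_command:
  steps:
    - [[0,-0.24,3.18,-0.24,0,0,-0.34],[0,-0.24,3.18,-0.24,0,0,-0.34],[0,-0.24,3.18,-0.24,0,0,-0.34],[0,-0.24,3.18,-0.24,0,0,-0.34],[0,-0.24,3.18,-0.24,0,0,-0.34]]

```text
t: 41.28
eef_pos: [0.5864, -0.2595, 0.1877]
tcp_rot: [0.71, 0.704, 0.001, 0.001]
force: [0.9, -0.6, 1.1]
gripper_width: 1.002
```

Emit:
arm_command:
  steps:
    - [[0,-0.24,3.18,-0.24,0,0,-0.34],[0,0,0,0,0,0,0],[0,0,0,0,0,0,0],[0,0,0,0,0,0,0],[0,0,0,0,0,0,0]]

```text
t: 41.7
eef_pos: [0.6153, -0.2622, 0.1903]
tcp_rot: [0.698, 0.716, 0.0, 0.001]
force: [-0.5, 0.6, -0.2]
gripper_width: 1.002
```

Emit:
arm_command:
  steps:
    - [[0,0,0,0,0,0,0],[0,0,0,0,0,0,0],[0,0,0,0,0,0,0],[0,0,0,0,0,0,0],[0,0,0,0,0,0,0]]

```text
t: 42.12
eef_pos: [0.6168, -0.2617, 0.1906]
tcp_rot: [0.698, 0.716, 0.001, 0.001]
force: [-0.8, 0.3, -0.4]
gripper_width: 1.001
```

Run:
```python
from h import *
st(); f=robot.grab_frame('wrist'); save(f,'w21')
```

```text
t 42.12 tcp [ 0.6168 -0.2617  0.1906] xaz 91.52 z [ 0.003 -0.001 -1.   ] F [-0.8  0.3 -0.4] w 1.001 q [-0.24  0.63  0.88  1.56 -0.51  1.2   0.76]
```

View pics/w21.png

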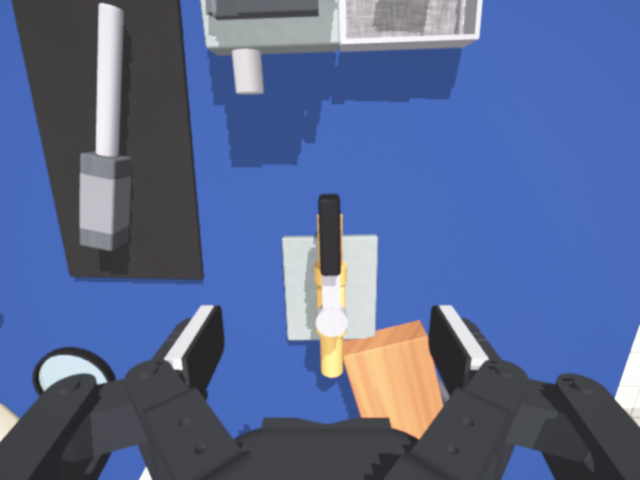

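Emit:
arm_command:
  steps:
    - [[0,0,0.1,3.3,0,0,0],[0,0,0.1,3.3,0,0,0],[0,0,0.05,2.8,0,0,0],[0,0,0,2.0,0,0,0],[0,0,0,1.0,0,0,0]]

```text
t: 42.58
eef_pos: [0.6181, -0.2605, 0.0631]
tcp_rot: [0.698, 0.717, -0.0, -0.001]
force: [-0.5, 0.3, -0.7]
gripper_width: 0.995
```

Emit:
arm_command:
  steps:
    - [[0,0,0,0,0,0,0],[255,0,0,0,0,0,0],[255,0,0,0,0,0,0],[255,0,0,0,0,0,0],[255,0,0,0,0,0,0]]
  grip_force: 40

```text
t: 43.0
eef_pos: [0.6206, -0.2623, 0.068]
tcp_rot: [0.698, 0.716, 0.001, 0.002]
force: [-0.4, -0.0, 0.6]
gripper_width: 0.45
```

Emit:
arm_command:
  steps:
    - [[255,0,0,0,0,0,0],[255,0,0,0,0,0,0],[255,0,0,0,0,0,0],[255,0,0,0,0,0,0],[255,0,0,0,0,0,0]]

```text
t: 43.42
eef_pos: [0.6202, -0.2619, 0.0673]
tcp_rot: [0.697, 0.717, 0.001, 0.002]
force: [-0.7, 1.6, 6.3]
gripper_width: 0.177
```

Run:
```python
from h import *
st(); T=now(); setcmd()
ax=np.array([.622,-.3365]); g=T[:2,3]; d=-93.5
th=np.radians(-d); Rz=np.array([[np.cos(th),-np.sin(th)],[np.sin(th),np.cos(th)]])
go(np.r_[ax+Rz@(g-ax),T[2,3]], Rn.from_euler('z',-d,degrees=True).as_matrix()@T[:3,:3],n=20)
```

```text
t 43.42 tcp [ 0.6202 -0.2619  0.0673] xaz 91.58 z [ 0.003 -0.001 -1.   ] F [-0.7  1.6  6.3] w 0.177 q [-0.18  0.75  0.78  1.65 -0.61  1.    0.83]
rows 20 row [-0.02, -0.61, 0.0, 0.0, 0.0, -0.78] end [ 0.5472 -0.3428  0.0671] err mm [-0.5  0.  -0.2]
```

Emit:
arm_command:
  steps:
    - [[255,-0.02,-0.61,0,0,0,-0.78],[255,-0.02,-0.61,0,0,0,-0.78],[255,-0.02,-0.61,0,0,0,-0.78],[255,-0.02,-0.61,0,0,0,-0.78],[255,-0.02,-0.61,0,0,0,-0.78]]

```text
t: 43.83
eef_pos: [0.5915, -0.2689, 0.0673]
tcp_rot: [0.537, 0.844, 0.001, 0.003]
force: [2.0, -0.3, 2.4]
gripper_width: 0.173
```

Emit:
arm_command:
  steps:
    - [[255,-0.02,-0.61,0,0,0,-0.78],[255,-0.02,-0.61,0,0,0,-0.78],[255,-0.02,-0.61,0,0,0,-0.78],[255,-0.02,-0.61,0,0,0,-0.78],[255,-0.02,-0.61,0,0,0,-0.78]]

```text
t: 44.25
eef_pos: [0.5671, -0.2872, 0.0673]
tcp_rot: [0.355, 0.935, 0.0, 0.003]
force: [1.7, -1.1, 3.3]
gripper_width: 0.173
```

Emit:
arm_command:
  steps:
    - [[255,-0.02,-0.61,0,0,0,-0.78],[255,-0.02,-0.61,0,0,0,-0.78],[255,-0.02,-0.61,0,0,0,-0.78],[255,-0.02,-0.61,0,0,0,-0.78],[255,-0.02,-0.61,0,0,0,-0.78]]

```text
t: 44.67
eef_pos: [0.552, -0.3136, 0.0673]
tcp_rot: [0.158, 0.987, -0.001, 0.004]
force: [3.8, -1.1, 3.1]
gripper_width: 0.176
```

Run:
```python
from h import *
st()
```

```text
t 44.67 tcp [ 0.552  -0.3136  0.0673] xaz 161.84 z [ 0.007 -0.002 -1.   ] F [ 3.8 -1.1  3.1] w 0.176 q [ 0.09  0.59  0.5   1.75 -0.36  0.88  1.99]
```

Emit:
arm_command:
  steps:
    - [[255,-0.02,-0.61,0,0,0,-0.78],[255,-0.02,-0.61,0,0,0,-0.78],[255,-0.02,-0.61,0,0,0,-0.78],[255,-0.02,-0.61,0,0,0,-0.78],[255,-0.02,-0.61,0,0,0,-0.78]]

```text
t: 45.08
eef_pos: [0.5485, -0.3407, 0.0672]
tcp_rot: [-0.045, 0.999, 0.002, 0.003]
force: [0.9, 14.2, 13.6]
gripper_width: 0.176
```

Emit:
arm_command:
  steps:
    - [[255,0,0,0,0,0,0],[255,0,0,0,0,0,0],[255,0,0,0,0,0,0],[255,0,0,0,0,0,0],[255,0,0,0,0,0,0]]

```text
t: 45.5
eef_pos: [0.5486, -0.3406, 0.0673]
tcp_rot: [-0.043, 0.999, 0.001, 0.003]
force: [0.7, 4.3, 6.9]
gripper_width: 0.178
```

Run:
```python
from h import *
st();print(robot.read_state()['wrist_torque'])
```

```text
t 45.5 tcp [ 0.5486 -0.3406  0.0673] xaz -175.1 z [ 0.006  0.003 -1.   ] F [0.7 4.3 6.9] w 0.178 q [ 0.21  0.59  0.39  1.72 -0.29  0.89  2.38]
[ 0.98169043 -0.25435755 -0.87136861]
```

At the stop. Release and lift, then check.

Emit:
arm_command:
  steps:
    - [[0,0,0,0,0,0,0],[0,0,0,0,0,0,0],[0,0,0,0,0,0,0],[0,0,0,0,0,0,0],[0,0,0,-0.5,0,0,0]]

```text
t: 45.92
eef_pos: [0.5454, -0.3424, 0.0701]
tcp_rot: [-0.045, 0.999, 0.0, -0.0]
force: [0.0, 0.3, 0.3]
gripper_width: 0.876
```

Emit:
arm_command:
  steps:
    - [[0,0,0,-2.5,0,0,0],[0,0,0,-3,0,0,0],[0,0,0,-3,0,0,0],[0,0,0,-3,0,0,0],[0,0,0,-3,0,0,0]]

```text
t: 46.33
eef_pos: [0.5458, -0.3427, 0.218]
tcp_rot: [-0.044, 0.999, -0.001, 0.001]
force: [-0.0, 0.0, 0.0]
gripper_width: 1.001
```

Emit:
arm_command:
  steps:
    - [[0,1.5,0,-3,0,0,0],[0,1.5,0,-3,0,0,0],[0,1.5,0,-2,0,0,0],[0,0,0,0,0,0,0],[0,0,0,0,0,0,0]]

```text
t: 46.75
eef_pos: [0.5008, -0.3476, 0.298]
tcp_rot: [-0.044, 0.999, -0.001, 0.003]
force: [0.3, 0.2, -0.1]
gripper_width: 0.999
```

Run:
```python
from h import *
st(); f=robot.grab_frame('wrist'); save(f,'w22'); f=robot.grab_frame('scene'); save(f,'sc22')
cv2.imwrite('pics/sc22z.png',cv2.resize(f['color'][180:360,150:450],(800,480),interpolation=cv2.INTER_CUBIC)[:,:,::-1])
f2=robot.grab_frame('top'); save(f2,'top22')
```

```text
t 46.75 tcp [ 0.5008 -0.3476  0.298 ] xaz -174.98 z [ 0.006 -0.002 -1.   ] F [ 0.3  0.2 -0.1] w 0.999 q [ 0.16  0.31  0.49  1.57 -0.15  1.29  2.33]
```

View pics/w22.png

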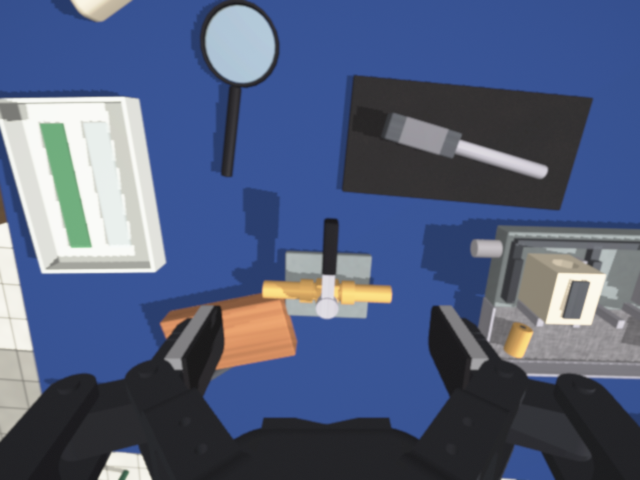

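View pics/sc22z.png

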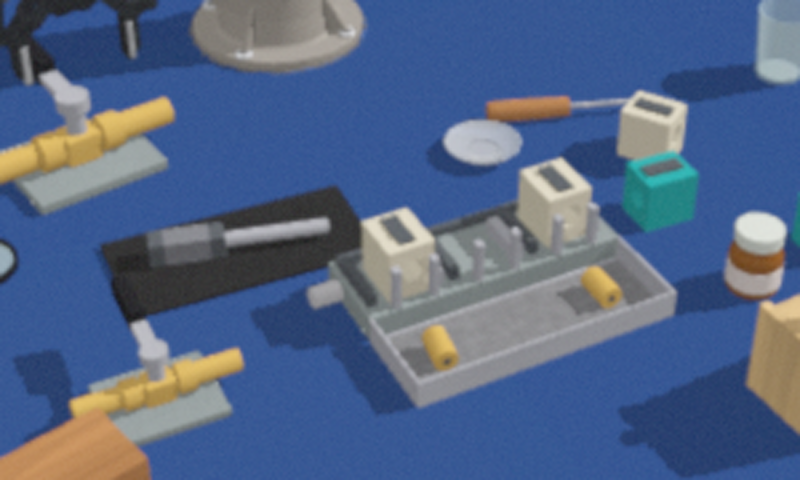

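View pics/top22.png

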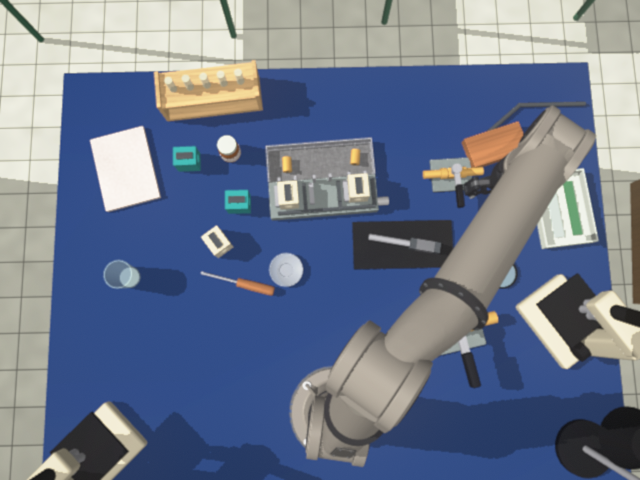

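Run:
```python
from h import *
print(robot.finish_job())
```

```text
the job is handed in; nothing more can be done
None
```

The job is done and handed in at about 47 s of the 210 s allowed; no verdict was reported.

- **Choosing the blocks:** Two of the three cream blocks had a brass spacer, seen in the wrist and scene cameras. I judged the third clear from one wrist view at about 58° down into its bore, which showed no brass where a spacer would have been visible. I left it where it stood and took no second look.
- **Clamping:** I stood the two blocks in the bays at jig y = +92 mm and y = −92 mm, and turned the smaller air cock on through about 90°, to its stop. The scene picture then showed brass in both bores and the lever along the pipe.
- **Pushing out:** I pushed both spacers out with the drift; readings taken mid-push were about 11 N and 6 N. I then laid the drift back close to its original spot on the mat and turned the cock off to its stop.

Last checks:

- Both spacers lie in the tray.
- The drift is on the mat.
- The cock lever is across the pipe, within about 1–2°, and the jaws are apart.
- All three blocks are upright.
- No bystander looks moved in the pictures, and the gripper is open and clear of everything.

Joint 3 came close to its limit while the drift was near the robot, with a highest reading of 1.44 against 1.46. No reading passed it.

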